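# Close the tub and stamp its edge in the dock

### The arm

A 6-joint arm with a two-finger parallel gripper is mounted at the origin on a cart in front of the work surface, level with it; the furniture and walls round the work are solid. World frame = base frame: x ahead of the robot, y to its left, z up, the work surface at z = 0. Lengths are in m, angles in degrees, forces in N, time in s.
With the tool pointing down it reaches from about 0.3 to 0.75 m from the base axis. Payload 8.5 kg.
Tool frame: the origin (TCP) lies midway between the tips of the shut fingers; the grasp point (between the pads) lies 19 mm behind it; y points along the fingers, z is the direction in which the jaws open and shut, and the axes are right-handed (so a half turn about y gives the same grasp; the last joint's range is limited). The gripper opens to 85 mm and grips with 20 to 120 N. Pads are 22 mm wide; open, the fingers measure 114 mm over their backs; the gripper's body (76 mm by 85 mm) begins 54 mm behind the grasp point. The pads swing forward as they close: fully open they stand 13 mm farther back than shut.
Start: joints at [50.747, 21.807, 74.336, -0, 83.858, -12.336], TCP at [0.249, 0.49, 0.231] pointing down, gripper open.
Joint ranges: [-178.18, 178.18], [-50.72, 133.34], [12.68, 142.11], [-81.47, 261.47], [9.98, 163.14], [-165.26, 165.26]. Speed limits (degrees/s): [136.94, 136.94, 180, 180, 180, 180].

### API

Orientations are given as a 3x3 rotation matrix whose columns are the frame's x, y, z axes.
In Python, from rig import status, imaging, job gives the robot as it stands. The module is installed in compiled form; this text tells all that it offers.
- The arm moves only by the tool jog_arm, never from a script. Its argument "rows" is a list of rows, each an object of numbers: "hand": the opening, from 0 (shut) to 1 (fully open); "dx", "dy", "dz": the shift along the tool's x, y, z in cm; "ax", "ay", "az": the turn, a rotation vector about the tool's x, y, z in degrees. In form: [{"hand": .., "dx": .., "dy": .., "dz": .., "ax": .., "ay": .., "az": ..}, ...]. A call has exactly 5 rows; each row shifts and turns the commanded pose from where the row before left it, along the tool's axes as they then stand; what a row does not reach is not made up. A row lasts 1/12 s, in which the tool goes at most 41.7 mm and 7.16 degrees, less where a joint would pass 70% of its speed; a pose out of reach is approached as far as the arm can. A call is refused whole if a number of a shift passes 4.17 or a number of a turn 7.16, either way. A call with a gripper value outside its range is refused whole. The fingers move at their own pace and stop on an object; "newtons" is the grip in N (left out, the last holds). Time passes only in rows, so rows that do not move let the fingers close, or fill a call up. It gives the time, the measured TCP pose, the force and the opening at its end, in the units of the state.
- status.observe(): the state, without advancing time (a new reading comes with each control period).
- imaging.get_image(name): name is "side" or "top"; returns the picture (480x640x3 uint8, red, green, blue); there is no depth.
- imaging.camera_model(name): a dict with "K" (3x3 intrinsics, pixels), "position" and "rotation" of the camera in the world. Camera axes: x right, y down, z forward; pixel columns grow to the right and rows downward; lengths in m; the calibration is good to about 2 mm. A picture is of the moment at which its call begins. camera_model takes no time and is no camera call.
- job.close_job(): hands the job in, once; it reports no verdict.
The state is a dict: "time_s": time; "q": joint angles; "qvel": joint speeds; "joint_efforts": joint torques, N m; "position": TCP position; "tool_rot": TCP orientation; "ft_force": force on the tool from outside, world axes, zero at the start; "wrist_torque": the same for the moment, N m; "grip_width": finger opening in m.
Only numpy, scipy, OpenCV 4.12 (cv2) and the standard library are available. Lean on these libraries where they do the work, as an engineer would, in place of code of your own. Each camera call takes 0.05 s, during which the arm holds its last target.

### The job

Press the tub's raised lid down until it is fully shut, then slide the tub across the worktop, long side first, into the bay of the stamping dock. Push it against the dock's sprung plate so that the plate feels a steady 10 N or so for a good second (much less leaves no mark, 20 N damages the stamp), then let go and leave the tub square in the bay, close to the plate, with its lid shut. Keep the tub on the worktop and do not disturb the dish, the tape roll or the calculator.

Things in the scene. Friction and masses are not known exactly. Their poses are not given: they have to be found in the camera images.
- tub: Filled rectangular food tub, rounded corners, 104 (x) by 149 (y) mm, 60 mm high shut; loose. Origin: centre of underside, z up. Long sides (-x, +x) flat over the middle 80 mm; lid rim (52 mm from centre in x, top 9 mm) overhangs the walls. +x side starts roughly towards the dock. 0.4 to 0.9 kg, friction unknown: sliding alone takes 2 to 7 N, on top of what the plate feels.
- tub_lid (a joint): Height (m) of the tub's lid above shut (0); it starts 7 to 15 mm up. The flat lid covers the whole tub, moves straight up and down with little resistance and stays where left; its top is 60 mm plus this value above the tub's underside.
- dock: Stamping dock, fixed: bay between two aluminium rails, grey housing at the back. Origin: on the worktop, mid-bay, at the resting plate's front face; x points into the bay (the way the tub goes). Rails 28 mm high, inner faces 83 mm either side of the axis, from 65 mm in front of the origin to the housing, flared from 65 to 105 mm in front. Housing 48 to 90 mm behind, 200 wide, 69 high.
- plate: The dock's black sprung plate, 140 mm wide, 4 to 64 mm above the worktop. Origin: below the middle of its front face, axes as the dock's; at rest it coincides with the dock's origin. It yields up to 30 mm along x against a preloaded spring (starts at a few N; 10 N is well inside the travel, the hard end is too much) and springs back when let go, taking the tub along some of the way.
- dish: Bystander: round blue dish, 84 mm across, 24 mm high; origin at the centre of its underside.
- tape: Bystander: roll of tape lying flat, 96 mm across, 25 mm high; origin at the centre of its underside.
- calculator: Bystander: desk calculator lying flat, 153 by 103 mm, 13 mm high; origin at the centre of its underside.
Things that resemble listed ones, but are neither listed nor needed, are in the scene too. What is shaped like the tub but pink is not meant.

How it is judged:
By the outcome, as a careful person would: the job done as asked, in the order asked, and still so for the second after the job is handed in, with the robot touching nothing.
It also fails if it takes over 70 s, if anything falls off the work surface, if the arm or the gripper's body presses on something with over 40 N, if the wrist force passes 120 N, or if a joint passes its speed limit or range.

## Working session

There is one attempt and no reset: what is moved stays moved. The work goes in short steps, Python scripts to look and compute and a tool call to move; the robot and the scene stay as the last step left them, time stands still between calls to the robot, and variables do not carry over. Pictures are saved under pics/ and viewed, and the job is handed in when it is done.

Besides the shell and the picture viewer there is one more tool, called after "Emit:" as name(argument=value, ...), one argument or row to a line, values as JSON. jog_arm: Moves the arm, as the interface text tells. Its arguments: {"type":"object","properties":{"rows":{"type":"array"},"newtons":{"type":"number"}},"required":["rows"]}

```bash
mkdir -p pics; python3 - <<'E'
from rig import status, imaging
import cv2
s=status.observe()
for k,v in s.items(): print(k,v)
for n in ("side","top"):
    im=imaging.get_image(n); cv2.imwrite(f"pics/{n}0.png",im[:,:,::-1])
    m=imaging.camera_model(n); print(n,m)
E
```

```text
time_s 0.0
q [ 5.07468172e+01  2.18417352e+01  7.43842841e+01  2.75206127e-03
  8.38588463e+01 -1.23344981e+01]
qvel [-0.01272348  0.05044487 -0.03321481 -0.0638149   0.05762685 -0.01133871]
joint_efforts [ 4.87647776e-04 -4.48454118e+01 -2.31286705e+01 -1.99832621e-04
  4.65754070e-03 -2.33508717e-05]
position [0.24879183 0.49018874 0.23070756]
tool_rot [[ 8.91647420e-01 -9.74197810e-04  4.52729422e-01]
 [-4.52730325e-01 -1.11674806e-03  8.91646794e-01]
 [-3.63055650e-04 -9.99998902e-01 -1.43679442e-03]]
ft_force [-0.60841955 -0.77655577 -0.33470259]
wrist_torque [ 0.01782528 -0.02689229  0.03994127]
grip_width 0.08575862126516103
side {'K': array([[581.59177414,   0.        , 320.9788234 ],
       [  0.        , 581.59177414, 246.33441887],
       [  0.        ,   0.        ,   1.        ]]), 'position': array([1.63463459, 0.567308  , 1.2297252 ]), 'rotation': array([[-0.45527207,  0.61878816, -0.64017853],
       [ 0.89023967,  0.30493071, -0.33836459],
       [-0.01416591, -0.72396027, -0.6896962 ]])}
top {'K': array([[476.00594648,   0.        , 324.505233  ],
       [  0.        , 476.00594648, 237.34484434],
       [  0.        ,   0.        ,   1.        ]]), 'position': array([0.43299604, 0.02102997, 1.41274899]), 'rotation': array([[-0.02036006, -0.99731238,  0.07038106],
       [-0.99970415,  0.01937078, -0.01471017],
       [ 0.01330729, -0.07065974, -0.99741171]])}
```

View pics/top0.png

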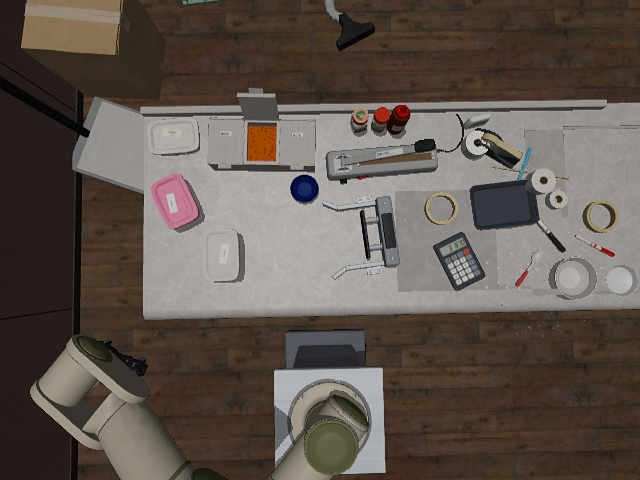

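View pics/side0.png

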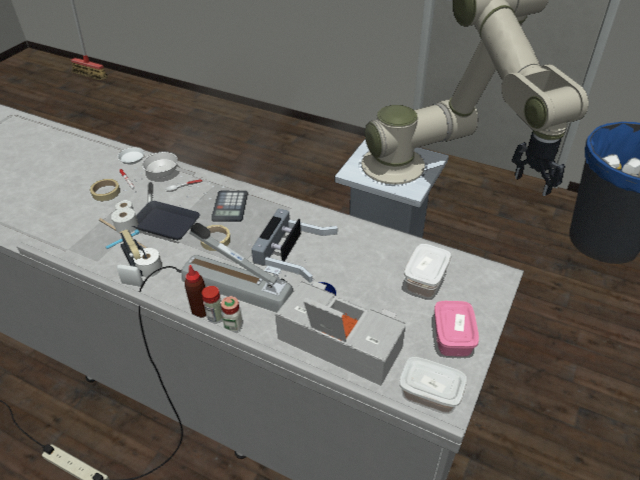

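Candidates for the tub: clear/white tub top(224,255)/side(428,268); white tub top(173,135)/side(433,382); pink tub top(177,201)/side(457,327), which is excluded. The first has its long side facing the dock. I'll check it in a close crop.

```bash
python3 - <<'E'
import cv2,numpy as np
t=cv2.imread("pics/top0.png"); s=cv2.imread("pics/side0.png")
a=cv2.resize(t[215:295,190:290],(500,400),interpolation=cv2.INTER_CUBIC)
b=cv2.resize(s[230:310,390:465],(300,320),interpolation=cv2.INTER_CUBIC)
c=cv2.resize(s[345:425,385:480],(300,253),interpolation=cv2.INTER_CUBIC)
o=np.zeros((600,800,3),np.uint8); o[:400,:500]=a; o[:320,500:]=b; o[340:593,500:]=c
cv2.imwrite("pics/crop1.png",o)
d=cv2.resize(t[180:290,310:410],(545,600),interpolation=cv2.INTER_CUBIC)
cv2.imwrite("pics/crop2.png",d)
d=cv2.resize(s[195:295,230:345],(690,600),interpolation=cv2.INTER_CUBIC)
cv2.imwrite("pics/crop3.png",d)
E
```

```text
(no output)
```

View pics/crop1.png

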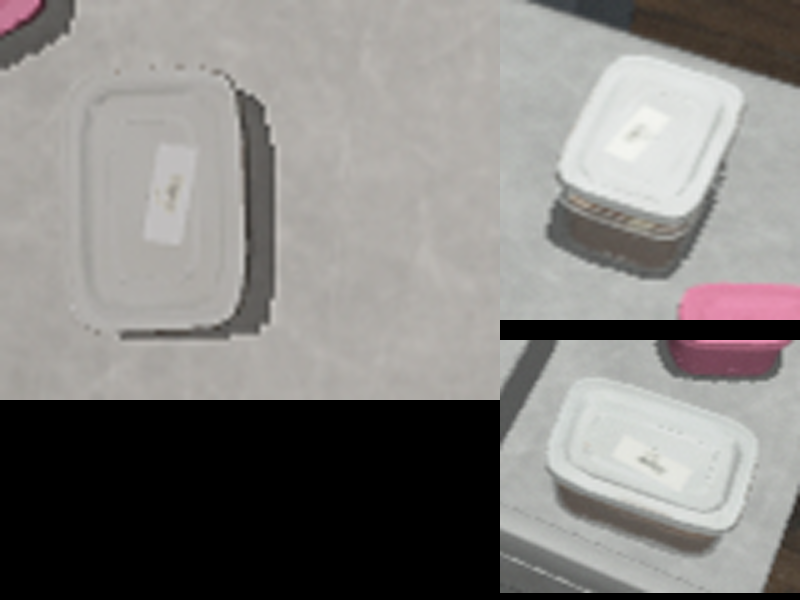

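View pics/crop2.png

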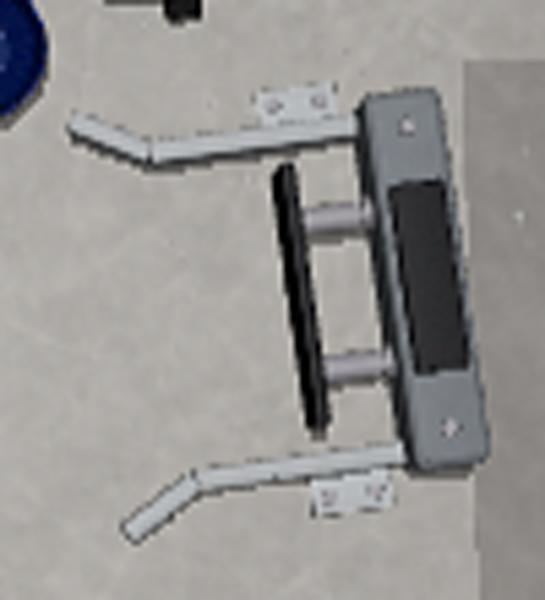

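View pics/crop3.png

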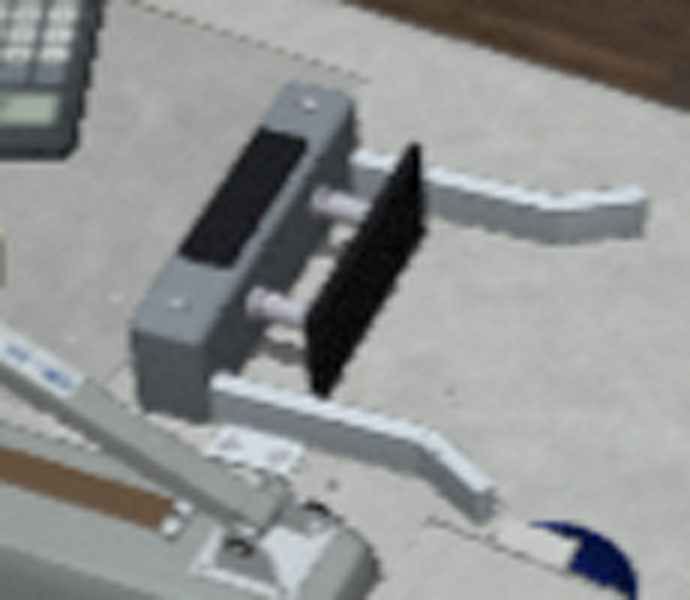

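```bash
cat > h.py <<'E'
import numpy as np, cv2
from scipy.optimize import least_squares
from rig import imaging
cams={n:imaging.camera_model(n) for n in("side","top")}
def proj(n,P):
    m=cams[n]; c=(np.atleast_2d(P)-m["position"])@m["rotation"]; p=c@m["K"].T; return p[:,:2]/p[:,2:]
def ray(n,uv,z):
    m=cams[n]; d=m["rotation"]@np.linalg.inv(m["K"])@np.array([uv[0],uv[1],1.]); s=(z-m["position"][2])/d[2]; return m["position"]+s*d
def world(x,y,a,P):
    P=np.atleast_2d(P); c,s=np.cos(a),np.sin(a); return np.c_[x+c*P[:,0]-s*P[:,1], y+s*P[:,0]+c*P[:,1], P[:,2]]
def rrect(hx,hy,r,z,n=8):
    o=[]
    for sx,sy,a0 in((1,1,0),(-1,1,90),(-1,-1,180),(1,-1,270)):
        for a in np.radians(np.linspace(a0,a0+90,n)): o.append([sx*(hx-r)+r*np.cos(a),sy*(hy-r)+r*np.sin(a),z])
    return np.array(o)
E
python3 - <<'E'
from h import *
f=lambda c,s,o:(np.array(c)/s+np.array(o)-0.5)
top=f([(150,163),(195,470),(362,98),(438,90),(488,460),(410,468),(275,168),(316,435)],5.45,(310,180))
P=np.array([(-.065,.083,.028),(-.065,-.083,.028),(.048,.1,.069),(.09,.1,.069),(.09,-.1,.069),(.048,-.1,.069),(0,.07,.064),(0,-.07,.064)])
sd=f([(418,145),(307,320),(423,228),(320,395),(350,100),(205,335)],6,(230,195))
Q=np.array([(0,-.07,.064),(0,.07,.064),(0,-.07,.004),(0,.07,.004),(.048,-.1,.069),(.048,.1,.069)])
def r(p): return np.r_[(proj("top",world(*p[:3],P))-top).ravel(),(proj("side",world(*p[:3],Q))-sd).ravel()]
for w in "both","top":
    g=r if w=="both" else (lambda p:r(p)[:16])
    s=least_squares(g,[.43,-.08,-np.pi/2],loss='soft_l1'); print(w,s.x,np.degrees(s.x[2]),np.round(r(s.x),1))
s=least_squares(r,[.43,-.08,-np.pi/2],loss='soft_l1');np.save("dock.npy",s.x)
# grids
t=cv2.imread("pics/top0.png"); s2=cv2.imread("pics/side0.png")
for nm,im,x0,y0,w,h in(("top",t,198,222,52,66),("side",s2,398,238,56,60)):
    k=9; b=cv2.resize(im[y0:y0+h,x0:x0+w],(w*k,h*k),interpolation=cv2.INTER_NEAREST)
    for i in range(0,w,5): cv2.line(b,(i*k,0),(i*k,h*k),(0,0,255) if (x0+i)%10==0 else (90,90,160),1)
    for i in range(0,h,5): cv2.line(b,(0,i*k),(w*k,i*k),(0,0,255) if (y0+i)%10==0 else (90,90,160),1)
    cv2.imwrite(f"pics/g_{nm}.png",b)
for n,uv in(("top",(304,189)),("top",(440,208)),("top",(459,261))): print(ray(n,uv,.02))
E
```

```text
both [ 0.53706318 -0.11147497 -1.45161453] -83.17138630833111 [-0.2  0.1 -0.4 -0.  -0.2 -1.1  0.4 -1.6  1.7 -0.   1.4  0.6  0.5 -1.1
  0.1 -1.5  1.  -0.9  1.6 -0.3  0.9 -0.3  0.7  1.7  1.5 -3.9 -0.9 -1.1]
top [ 0.53550478 -0.11020693 -1.46103003] -83.71085457221444 [-0.4  0.4 -1.2  0.4 -0.3 -0.4  0.3 -0.8  1.   0.9  0.6  1.4  0.3 -0.5
 -0.6 -0.9  1.8 -1.1  2.1 -0.6  1.7 -0.4  1.1  1.5  2.5 -4.1 -0.4 -1.5]
[0.67554242 0.05812193 0.02      ]
[ 0.6115853  -0.34264745  0.02      ]
[ 0.45404005 -0.39269327  0.02      ]
```

View pics/g_top.png

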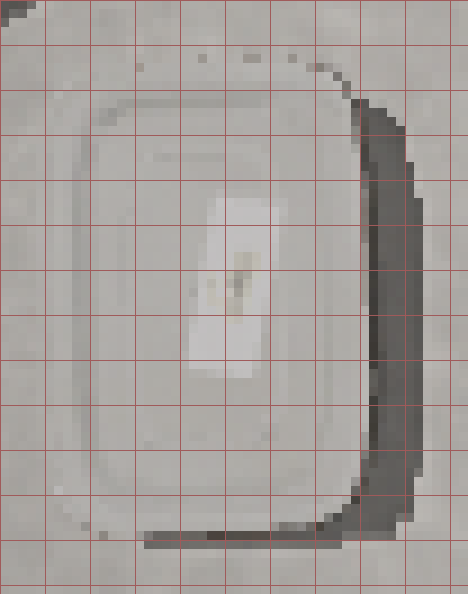

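View pics/g_side.png

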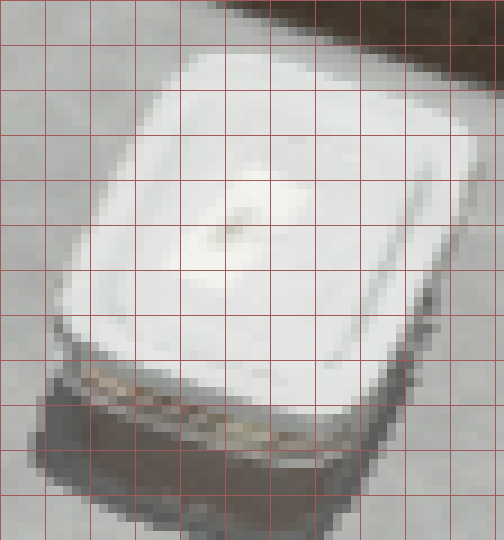

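```bash
python3 - <<'E'
from h import *
T=lambda L:[(198+x/9-.5,222+y/9-.5) for x,y in L]
S=lambda L:[(398+x/9-.5,238+y/9-.5) for x,y in L]
obs=[("top",0,.052,T([(360,140),(366,220),(369,300),(370,380),(368,440)])),
("top",0,-.052,T([(48,140),(50,220),(52,300),(53,400)])),
("top",1,.0745,T([(140,64),(200,57),(250,57),(295,58)])),
("top",1,-.0745,T([(120,537),(210,533),(260,530)])),
("side",1,.0745,S([(85,347),(140,365),(220,387),(300,408)])),
("side",1,-.0745,S([(265,53),(320,70),(380,92),(440,113)])),
("side",0,-.052,S([(474,165),(455,215),(430,265),(405,320)])),
("side",0,.052,S([(165,100),(130,160),(95,220),(65,285)]))]
def res(p,sel=("top","side")):
    x,y,a,h=p[:4]; o=[]
    for n,ax,v,L in obs:
        if n not in sel: continue
        for uv in L:
            P=ray(n,uv,.06+h)[:2]-[x,y]; c,s=np.cos(a),np.sin(a)
            q=(c*P[0]+s*P[1],-s*P[0]+c*P[1])[ax]; o.append((q-v)*1000)
    return np.array(o)
s=least_squares(res,[.5,.24,-np.pi/2,.01],loss='soft_l1',x_scale=[.01,.01,.1,.01]); print(s.x,np.degrees(s.x[2]));print(np.round(res(s.x),1))
for h in(.007,.011,.015):
    s2=least_squares(lambda p:res([*p,h],("top",)),[.5,.24,-np.pi/2]);print(h,s2.x,np.degrees(s2.x[2]))
np.save("tub.npy",s.x)
t=cv2.imread("pics/top0.png"); sd=cv2.imread("pics/side0.png")
d=np.load("dock.npy")
def draw(im,n,off,k,pts,col):
    p=((proj(n,pts)-off+.5)*k).astype(int); cv2.polylines(im,[p.reshape(-1,1,2)],False,col,1)
o=np.zeros((600,800,3),np.uint8)
def view(im,n,x0,y0,w,h,k):
    b=cv2.resize(im[y0:y0+h,x0:x0+w],(w*k,h*k),interpolation=cv2.INTER_CUBIC); off=np.array([x0,y0])
    x,y,a,hh=s.x
    R=rrect(.052,.0745,.02,.06+hh); R=np.r_[R,R[:1]]; draw(b,n,off,k,world(x,y,a,R),(0,0,255))
    for L in([(-.105,.11,.028),(-.065,.083,.028),(.048,.083,.028)],[(-.105,-.11,.028),(-.065,-.083,.028),(.048,-.083,.028)],
       [(.048,.1,.069),(.09,.1,.069),(.09,-.1,.069),(.048,-.1,.069),(.048,.1,.069)],[(0,.07,.064),(0,-.07,.064),(0,-.07,.004),(0,.07,.004),(0,.07,.064)]):
        draw(b,n,off,k,world(*d,np.array(L)),(0,0,255))
    return b
cv2.imwrite("pics/ov_top.png",view(t,"top",195,180,215,115,3))
cv2.imwrite("pics/ov_side.png",view(sd,"side",230,190,230,125,3))
E
```

```text
[ 0.48529993  0.29569031 -1.55555123  0.00995265] -89.12652038631082
[-2.3 -1.  -0.6 -0.8 -1.9  4.3  4.5  4.7  4.4 -0.9  0.6  0.1 -0.7  0.5
  0.8  1.1 -1.2 -1.3 -3.  -5.1  0.2  0.3  1.9  3.   2.8  1.5  2.   1.7
 -3.8 -3.  -2.2 -3.6]
0.007 [ 0.48567376  0.29505663 -1.56500427] -89.66813982949074
0.011 [ 0.4854866   0.29426375 -1.5661414 ] -89.73329235729943
0.015 [ 0.48529943  0.29347082 -1.56725667] -89.79719244973273
```

View pics/ov_top.png

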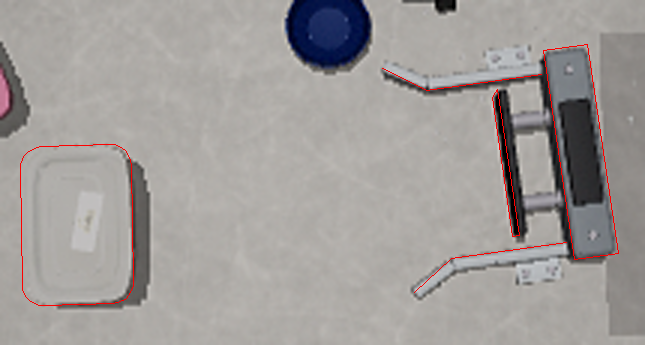

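View pics/ov_side.png

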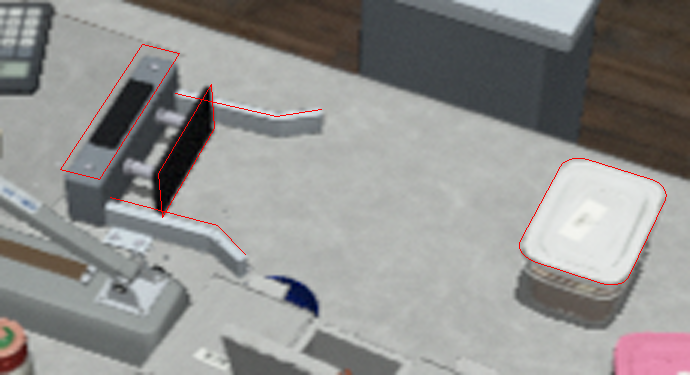

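```bash
python3 - <<'E'
from h import *
t=cv2.imread("pics/top0.png"); s2=cv2.imread("pics/side0.png")
for nm,im,x0,y0,w,h,k in(("top",t,320,190,84,94,6),("side",s2,250,205,94,70,8)):
    b=cv2.resize(im[y0:y0+h,x0:x0+w],(w*k,h*k),interpolation=cv2.INTER_NEAREST)
    for i in range(0,w,10): cv2.line(b,(i*k,0),(i*k,h*k),(0,0,255),1)
    for i in range(-y0%10,h,10): cv2.line(b,(0,i*k),(w*k,i*k),(0,0,255),1)
    cv2.imwrite(f"pics/gd_{nm}.png",b)
E
```

```text
(no output)
```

View pics/gd_top.png

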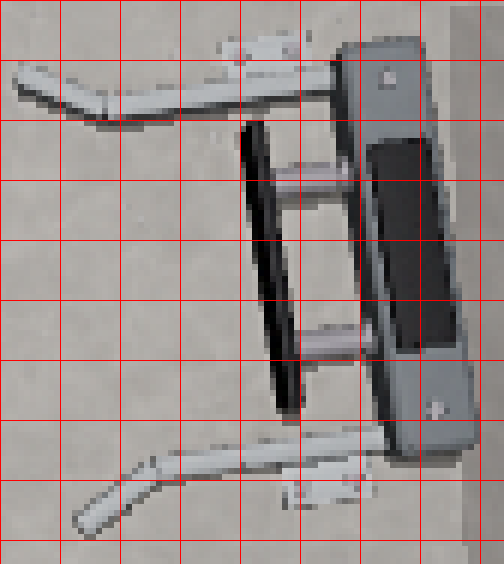

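View pics/gd_side.png

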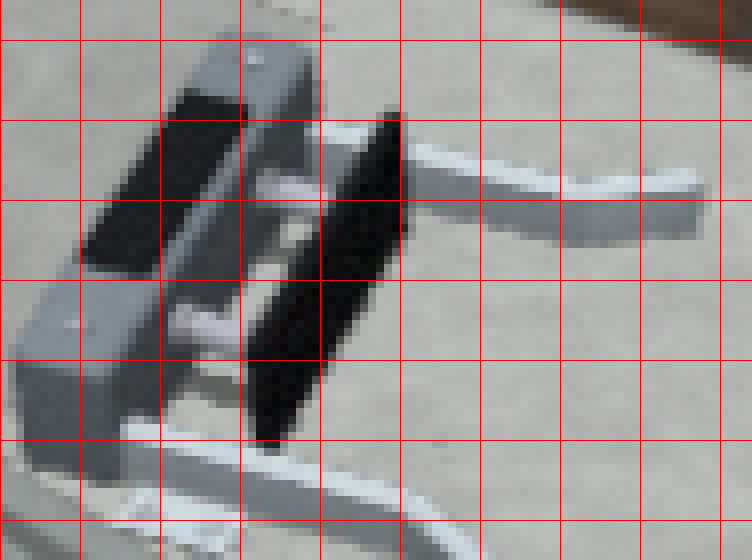

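```bash
python3 - <<'E'
from h import *
f=lambda c,s,o:(np.array(c)/s+np.array(o)-0.5)
top=f([(112,117),(160,458),(335,95),(383,429),(343,42),(424,38),(477,447),(395,457),(241,122),(279,413)],6,(320,190))
P=np.array([(-.065,.083,.028),(-.065,-.083,.028),(.048,.083,.028),(.048,-.083,.028),(.048,.1,.069),(.09,.1,.069),(.09,-.1,.069),(.048,-.1,.069),(0,.07,.004),(0,-.07,.004)])
sd=f([(405,112),(405,238),(278,447),(575,197),(405,487),(122,418),(222,30),(315,50),(115,375),(12,362)],8,(250,205))
Q=np.array([(0,-.07,.064),(0,-.07,.004),(0,.07,.004),(-.065,-.083,.028),(-.065,.083,.028),(.048,.083,.028),(.09,-.1,.069),(.048,-.1,.069),(.048,.1,.069),(.09,.1,.069)])
r1=lambda p:(proj("top",world(*p[:3],P))-top).ravel()
r2=lambda p:(proj("side",world(*p[:3],Q))-sd).ravel()
x0=[.53,-.11,-1.45]
for g in(r1,r2,lambda p:np.r_[r1(p),r2(p)]):
    s=least_squares(g,x0,loss='soft_l1'); print(s.x,np.degrees(s.x[2]),np.round(g(s.x),1).tolist())
np.save("dock.npy",s.x)
E
```

```text
[ 0.53704047 -0.11238607 -1.46611252] -84.00205962147331 [-0.7, 0.1, -1.5, -0.4, 0.3, -0.9, -0.2, -0.4, -0.1, 0.1, 1.0, -1.1, 1.7, 0.4, 0.6, 0.6, -0.4, 2.0, -0.6, 0.1]
[ 0.54300681 -0.10781153 -1.43368329] -82.14400144817039 [-0.2, 0.6, 0.5, -0.6, -0.3, 3.4, 0.2, 0.5, 2.6, 0.7, 2.0, 0.6, -0.9, -2.2, -0.1, -2.0, -0.6, -0.2, -1.1, -1.7]
[ 0.53831299 -0.11171312 -1.45988403] -83.64519378070774 [-1.1, -0.1, -1.5, -0.7, -0.1, -1.4, -0.2, -0.9, -0.6, -0.5, 0.5, -1.7, 1.6, -0.3, 0.6, 0.0, -0.7, 1.6, -0.6, -0.3, -0.1, -0.5, 0.7, -1.8, -1.2, 1.9, 0.2, -0.3, 1.2, -0.5, 1.2, -1.2, -0.2, -3.7, 0.5, -3.3, -1.6, -2.1, -1.8, -3.9]
```

Chosen: the clear tub at top(224,255). It's in place with its lid raised about 10 mm and there's a visible gap under the lid in the side view. Tub is at about (0.4855, 0.294) with yaw about -89°. Dock is at about (0.538, -0.112) with yaw about -83.5°. First move is above the lid with the fingers shut.

Emit:
jog_arm(
  rows=[
    {"hand": 0, "dx": 2.0, "dy": 0, "dz": -0.45},
    {"hand": 0, "dx": 2.0, "dy": 0, "dz": -0.45},
    {"hand": 0, "dx": 2.0, "dy": 0, "dz": -0.45},
    {"hand": 0, "dx": 2.0, "dy": 0, "dz": -0.45},
    {"hand": 0, "dx": 2.0, "dy": 0, "dz": -0.45},
  ],
)

```text
invalid input at $.rows[0]: expected keys hand, dx, dy, dz, ax, ay, az
```

Emit:
jog_arm(
  rows=[
    {"hand": 0, "dx": 2.0, "dy": 1, "dz": -0.45},
    {"hand": 0, "dx": 2.0, "dy": 1, "dz": -0.45},
    {"hand": 0, "dx": 2.0, "dy": 1, "dz": -0.45},
    {"hand": 0, "dx": 2.0, "dy": 1, "dz": -0.45},
    {"hand": 0, "dx": 2.0, "dy": 1, "dz": -0.45},
  ],
)

```text
invalid input at $.rows[0]: expected keys hand, dx, dy, dz, ax, ay, az
```

Emit:
jog_arm(
  rows=[
    {"hand": 0, "dx": 2.0, "dy": 1, "dz": -0.45},
    {"hand": 0, "dx": 2.0, "dy": 1, "dz": -0.45},
    {"hand": 0, "dx": 2.0, "dy": 1, "dz": -0.45},
    {"hand": 0, "dx": 2.0, "dy": 1, "dz": -0.45},
    {"hand": 0, "dx": 2.0, "dy": 1, "dz": -0.45},
  ],
)

```text
invalid input at $.rows[0]: expected keys hand, dx, dy, dz, ax, ay, az
```

Emit:
jog_arm(
  rows=[
    {"hand": 0, "ay": 7},
    {"hand": 0, "ay": 7},
    {"hand": 0, "ay": 7},
    {"hand": 0, "ay": 7},
    {"hand": 0, "ay": 7},
  ],
)

```text
invalid input at $.rows[0]: expected keys hand, dx, dy, dz, ax, ay, az
```

Emit:
jog_arm(
  rows=[
    {"hand": 0, "ay": 7},
    {"hand": 0, "ay": 7},
    {"hand": 0, "ay": 7},
    {"hand": 0, "ay": 0.6},
    {"hand": 0},
  ],
)

```text
invalid input at $.rows[0]: expected keys hand, dx, dy, dz, ax, ay, az
```

Emit:
jog_arm(
  rows=[
    {"hand": 0, "dx": 2, "dy": 0, "dz": -0.45, "ax": 0, "ay": 0, "az": 0},
    {"hand": 0, "dx": 2, "dy": 0, "dz": -0.45, "ax": 0, "ay": 0, "az": 0},
    {"hand": 0, "dx": 2, "dy": 0, "dz": -0.45, "ax": 0, "ay": 0, "az": 0},
    {"hand": 0, "dx": 2, "dy": 0, "dz": -0.45, "ax": 0, "ay": 0, "az": 0},
    {"hand": 0, "dx": 2, "dy": 0, "dz": -0.45, "ax": 0, "ay": 0, "az": 0},
  ],
)

```text
time_s: 0.52
position: [0.3285, 0.4243, 0.231]
tool_rot: [[0.892, -0.001, 0.453], [-0.453, -0.001, 0.892], [-0.0, -1.0, -0.001]]
ft_force: [0.7, 0.0, -0.2]
grip_width: 0.0252
```

Emit:
jog_arm(
  rows=[
    {"hand": 0, "dx": 2, "dy": 1, "dz": -0.45, "ax": 0, "ay": 0, "az": 0},
    {"hand": 0, "dx": 2, "dy": 1, "dz": -0.45, "ax": 0, "ay": 0, "az": 0},
    {"hand": 0, "dx": 2, "dy": 1, "dz": -0.45, "ax": 0, "ay": 0, "az": 0},
    {"hand": 0, "dx": 2, "dy": 1, "dz": -0.45, "ax": 0, "ay": 0, "az": 0},
    {"hand": 0, "dx": 2, "dy": 1, "dz": -0.45, "ax": 0, "ay": 0, "az": 0},
  ],
)

```text
time_s: 0.93
position: [0.4075, 0.3589, 0.1806]
tool_rot: [[0.892, -0.001, 0.453], [-0.453, -0.0, 0.892], [-0.0, -1.0, -0.001]]
ft_force: [-0.1, -0.5, -0.2]
grip_width: -0.0
```

Emit:
jog_arm(
  rows=[
    {"hand": 0, "dx": 2, "dy": 1, "dz": -0.45, "ax": 0, "ay": 0, "az": 0},
    {"hand": 0, "dx": 2, "dy": 1, "dz": -0.45, "ax": 0, "ay": 0, "az": 0},
    {"hand": 0, "dx": 2, "dy": 1, "dz": -0.45, "ax": 0, "ay": 0, "az": 0},
    {"hand": 0, "dx": 2, "dy": 1, "dz": -0.45, "ax": 0, "ay": 0, "az": 0},
    {"hand": 0, "dx": 2, "dy": 1, "dz": -0.45, "ax": 0, "ay": 0, "az": 0},
  ],
)

```text
time_s: 1.35
position: [0.4865, 0.2936, 0.1305]
tool_rot: [[0.892, -0.001, 0.453], [-0.453, -0.0, 0.892], [-0.001, -1.0, -0.001]]
ft_force: [-0.3, -0.2, -1.1]
grip_width: 0.0002
```

Emit:
jog_arm(
  rows=[
    {"hand": 0, "dx": 0, "dy": 0, "dz": 0, "ax": 0, "ay": 7, "az": 0},
    {"hand": 0, "dx": 0, "dy": 0, "dz": 0, "ax": 0, "ay": 7, "az": 0},
    {"hand": 0, "dx": 0, "dy": 0, "dz": 0, "ax": 0, "ay": 7, "az": 0},
    {"hand": 0, "dx": 0, "dy": 0, "dz": 0, "ax": 0, "ay": 7, "az": 0},
    {"hand": 0, "dx": 0, "dy": 0, "dz": 0, "ax": 0, "ay": 7, "az": 0},
  ],
)

```text
time_s: 1.77
position: [0.4858, 0.2943, 0.1309]
tool_rot: [[0.465, -0.001, 0.885], [-0.885, -0.0, 0.465], [-0.0, -1.0, -0.001]]
ft_force: [0.5, 0.1, -0.8]
grip_width: -0.0003
```

Emit:
jog_arm(
  rows=[
    {"hand": 0, "dx": 0, "dy": 0, "dz": 0, "ax": 0, "ay": 7, "az": 0},
    {"hand": 0, "dx": 0, "dy": 0, "dz": 0, "ax": 0, "ay": 7, "az": 0},
    {"hand": 0, "dx": 0, "dy": 0, "dz": 0, "ax": 0, "ay": 7, "az": 0},
    {"hand": 0, "dx": 0, "dy": 0, "dz": 0, "ax": 0, "ay": 0.5, "az": 0},
    {"hand": 0, "dx": 0, "dy": 0, "dz": 0, "ax": 0, "ay": 0, "az": 0},
  ],
)

```text
time_s: 2.18
position: [0.4858, 0.2944, 0.1311]
tool_rot: [[0.118, -0.001, 0.993], [-0.993, -0.0, 0.118], [0.0, -1.0, -0.001]]
ft_force: [0.1, 0.1, -0.1]
grip_width: -0.0
```

Emit:
jog_arm(
  rows=[
    {"hand": 0, "dx": 0, "dy": 1, "dz": 0, "ax": 0, "ay": 0, "az": 0},
    {"hand": 0, "dx": 0, "dy": 1, "dz": 0, "ax": 0, "ay": 0, "az": 0},
    {"hand": 0, "dx": 0, "dy": 1, "dz": 0, "ax": 0, "ay": 0, "az": 0},
    {"hand": 0, "dx": 0, "dy": 1, "dz": 0, "ax": 0, "ay": 0, "az": 0},
    {"hand": 0, "dx": 0, "dy": 0.6, "dz": 0, "ax": 0, "ay": 0, "az": 0},
  ],
)

```text
time_s: 2.6
position: [0.4853, 0.2942, 0.0833]
tool_rot: [[0.115, -0.002, 0.993], [-0.993, -0.001, 0.115], [0.001, -1.0, -0.002]]
ft_force: [-0.6, -0.2, -0.4]
grip_width: 0.0
```

Emit:
jog_arm(
  rows=[
    {"hand": 0, "dx": 0, "dy": 0.3, "dz": 0, "ax": 0, "ay": 0, "az": 0},
    {"hand": 0, "dx": 0, "dy": 0.3, "dz": 0, "ax": 0, "ay": 0, "az": 0},
    {"hand": 0, "dx": 0, "dy": 0.3, "dz": 0, "ax": 0, "ay": 0, "az": 0},
    {"hand": 0, "dx": 0, "dy": 0.3, "dz": 0, "ax": 0, "ay": 0, "az": 0},
    {"hand": 0, "dx": 0, "dy": 0.3, "dz": 0, "ax": 0, "ay": 0, "az": 0},
  ],
)

```text
time_s: 3.02
position: [0.4861, 0.2945, 0.0704]
tool_rot: [[0.115, 0.001, 0.993], [-0.993, 0.0, 0.115], [-0.0, -1.0, 0.001]]
ft_force: [0.5, -0.8, 0.2]
grip_width: -0.0003
```

Emit:
jog_arm(
  rows=[
    {"hand": 0, "dx": 0, "dy": 0.1, "dz": 0, "ax": 0, "ay": 0, "az": 0},
    {"hand": 0, "dx": 0, "dy": 0.1, "dz": 0, "ax": 0, "ay": 0, "az": 0},
    {"hand": 0, "dx": 0, "dy": 0.1, "dz": 0, "ax": 0, "ay": 0, "az": 0},
    {"hand": 0, "dx": 0, "dy": 0.1, "dz": 0, "ax": 0, "ay": 0, "az": 0},
    {"hand": 0, "dx": 0, "dy": 0.1, "dz": 0, "ax": 0, "ay": 0, "az": 0},
  ],
)

```text
time_s: 3.43
position: [0.4859, 0.2944, 0.0653]
tool_rot: [[0.115, 0.0, 0.993], [-0.993, 0.0, 0.115], [-0.0, -1.0, 0.0]]
ft_force: [-0.6, -0.4, 0.1]
grip_width: -0.0002
```

Emit:
jog_arm(
  rows=[
    {"hand": 0, "dx": 0, "dy": 0.08, "dz": 0, "ax": 0, "ay": 0, "az": 0},
    {"hand": 0, "dx": 0, "dy": 0.08, "dz": 0, "ax": 0, "ay": 0, "az": 0},
    {"hand": 0, "dx": 0, "dy": 0.08, "dz": 0, "ax": 0, "ay": 0, "az": 0},
    {"hand": 0, "dx": 0, "dy": 0.08, "dz": 0, "ax": 0, "ay": 0, "az": 0},
    {"hand": 0, "dx": 0, "dy": 0.08, "dz": 0, "ax": 0, "ay": 0, "az": 0},
  ],
)

```text
time_s: 3.85
position: [0.4859, 0.2944, 0.0612]
tool_rot: [[0.115, 0.0, 0.993], [-0.993, 0.0, 0.115], [-0.0, -1.0, 0.0]]
ft_force: [0.2, -0.2, 0.5]
grip_width: 0.0005
```

Emit:
jog_arm(
  rows=[
    {"hand": 0, "dx": 0, "dy": 0.05, "dz": 0, "ax": 0, "ay": 0, "az": 0},
    {"hand": 0, "dx": 0, "dy": 0.05, "dz": 0, "ax": 0, "ay": 0, "az": 0},
    {"hand": 0, "dx": 0, "dy": 0, "dz": 0, "ax": 0, "ay": 0, "az": 0},
    {"hand": 0, "dx": 0, "dy": 0, "dz": 0, "ax": 0, "ay": 0, "az": 0},
    {"hand": 0, "dx": 0, "dy": 0, "dz": 0, "ax": 0, "ay": 0, "az": 0},
  ],
)

```text
time_s: 4.27
position: [0.4859, 0.2944, 0.0603]
tool_rot: [[0.115, -0.0, 0.993], [-0.993, 0.0, 0.115], [-0.0, -1.0, -0.0]]
ft_force: [-0.7, 0.5, 0.6]
grip_width: -0.0003
```

Emit:
jog_arm(
  rows=[
    {"hand": 0, "dx": 0, "dy": 0.03, "dz": 0, "ax": 0, "ay": 0, "az": 0},
    {"hand": 0, "dx": 0, "dy": 0.03, "dz": 0, "ax": 0, "ay": 0, "az": 0},
    {"hand": 0, "dx": 0, "dy": 0.02, "dz": 0, "ax": 0, "ay": 0, "az": 0},
    {"hand": 0, "dx": 0, "dy": 0, "dz": 0, "ax": 0, "ay": 0, "az": 0},
    {"hand": 0, "dx": 0, "dy": 0, "dz": 0, "ax": 0, "ay": 0, "az": 0},
  ],
)

```text
time_s: 4.68
position: [0.486, 0.2944, 0.0601]
tool_rot: [[0.115, 0.001, 0.993], [-0.993, 0.0, 0.115], [-0.0, -1.0, 0.001]]
ft_force: [-1.6, -1.3, 4.2]
grip_width: 0.0004
```

```bash
python3 - <<'E'
from h import *
from rig import status
print(status.observe()["ft_force"])
t=imaging.get_image("side")[:,:,::-1]; cv2.imwrite("pics/side1.png",t)
cv2.imwrite("pics/s1c.png",cv2.resize(t[200:330,370:480],(660,780)[:2],interpolation=cv2.INTER_CUBIC)[:600])
E
```

```text
[-1.57159277 -1.27892305  4.24994152]
```

View pics/s1c.png

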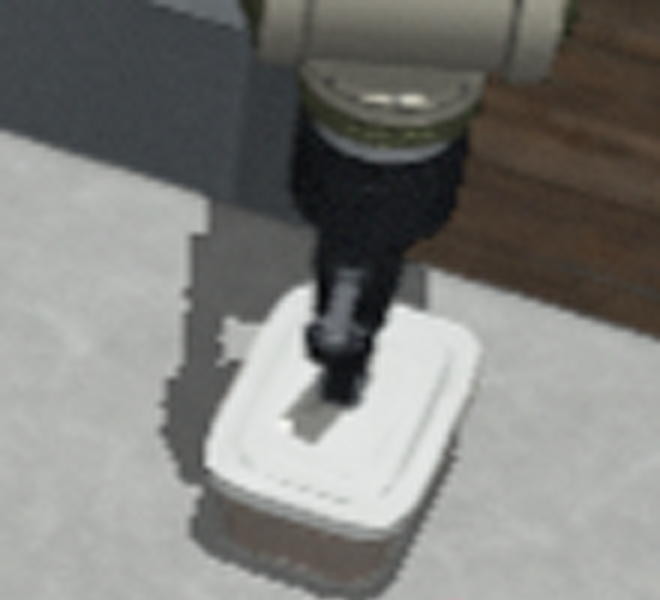

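The lid is down at about 60 mm, with a hard stop starting. I'll press a little harder to make sure it's seated.

Emit:
jog_arm(
  rows=[
    {"hand": 0, "dx": 0, "dy": 0.05, "dz": 0, "ax": 0, "ay": 0, "az": 0},
    {"hand": 0, "dx": 0, "dy": 0.05, "dz": 0, "ax": 0, "ay": 0, "az": 0},
    {"hand": 0, "dx": 0, "dy": 0, "dz": 0, "ax": 0, "ay": 0, "az": 0},
    {"hand": 0, "dx": 0, "dy": 0, "dz": 0, "ax": 0, "ay": 0, "az": 0},
    {"hand": 0, "dx": 0, "dy": 0, "dz": 0, "ax": 0, "ay": 0, "az": 0},
  ],
)

```text
time_s: 5.15
position: [0.4861, 0.2945, 0.06]
tool_rot: [[0.115, 0.001, 0.993], [-0.993, 0.0, 0.115], [-0.0, -1.0, 0.001]]
ft_force: [-4.2, -1.4, 12.8]
grip_width: 0.0001
```

Emit:
jog_arm(
  rows=[
    {"hand": 0, "dx": 0, "dy": -0.8, "dz": 0, "ax": 0, "ay": 0, "az": 0},
    {"hand": 0, "dx": 0, "dy": -1.5, "dz": 0, "ax": 0, "ay": 0, "az": 0},
    {"hand": 0.55, "dx": -1, "dy": -1.5, "dz": 0, "ax": 0, "ay": 0, "az": 0},
    {"hand": 0.55, "dx": -2, "dy": -0.4, "dz": 0.25, "ax": 0, "ay": 0, "az": 0},
    {"hand": 0.55, "dx": -2, "dy": 0, "dz": 0.25, "ax": 0, "ay": 0, "az": 0},
  ],
)

```text
time_s: 5.57
position: [0.4859, 0.3452, 0.1023]
tool_rot: [[0.113, 0.003, 0.994], [-0.994, 0.001, 0.113], [-0.001, -1.0, 0.003]]
ft_force: [0.3, 0.4, -1.1]
grip_width: 0.0356
```

Emit:
jog_arm(
  rows=[
    {"hand": 0.55, "dx": -2, "dy": 0, "dz": 0, "ax": 0, "ay": 0, "az": 0},
    {"hand": 0.55, "dx": -2, "dy": 0, "dz": 0, "ax": 0, "ay": 0, "az": 0},
    {"hand": 0.55, "dx": 0, "dy": 1, "dz": 0, "ax": 0, "ay": 0, "az": 0},
    {"hand": 0.55, "dx": 0, "dy": 1, "dz": 0, "ax": 0, "ay": 0, "az": 0},
    {"hand": 0.55, "dx": 0, "dy": 0, "dz": 0, "ax": 0, "ay": 0, "az": 0},
  ],
)

```text
time_s: 5.98
position: [0.4795, 0.3833, 0.078]
tool_rot: [[0.115, -0.004, 0.993], [-0.993, -0.002, 0.115], [0.002, -1.0, -0.004]]
ft_force: [-0.9, -0.4, -0.2]
grip_width: 0.0472
```

```bash
python3 - <<'E'
from h import *
from rig import status
s=status.observe(); print(s["position"],s["grip_width"],s["ft_force"])
a=imaging.get_image("top")[:,:,::-1]; b=imaging.get_image("side")[:,:,::-1]
cv2.imwrite("pics/top2.png",a); cv2.imwrite("pics/side2.png",b)
o=np.hstack([cv2.resize(a[200:300,170:270],(400,400),interpolation=cv2.INTER_CUBIC),cv2.resize(b[200:300,380:480],(400,400),interpolation=cv2.INTER_CUBIC)])
cv2.imwrite("pics/c2.png",o)
E
```

```text
[0.47952661 0.38326746 0.07798372] 0.04716643913989856 [-0.86225519 -0.44107771 -0.15681075]
```

View pics/c2.png

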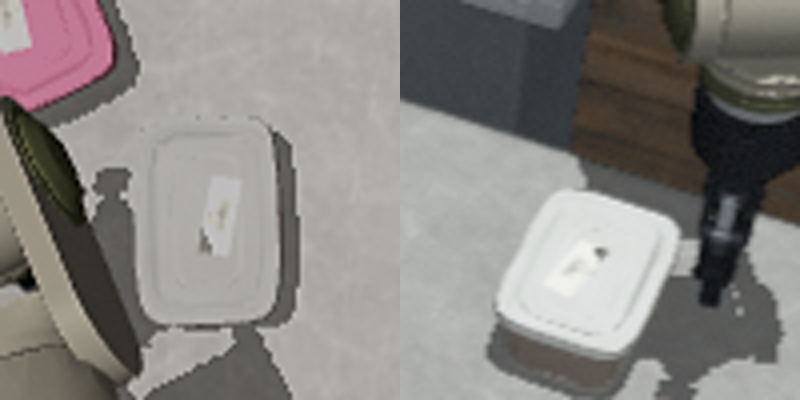

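Emit:
jog_arm(
  rows=[
    {"hand": 0.55, "dx": 0, "dy": 1.3, "dz": 0, "ax": 0, "ay": 0, "az": 0},
    {"hand": 0.55, "dx": 0, "dy": 1.3, "dz": 0, "ax": 0, "ay": 0, "az": 0},
    {"hand": 0.55, "dx": 0, "dy": 1.3, "dz": 0, "ax": 0, "ay": 0, "az": 0},
    {"hand": 0.55, "dx": 0, "dy": 1, "dz": 0, "ax": 0, "ay": 0, "az": 0},
    {"hand": 0.55, "dx": 0, "dy": 0.5, "dz": 0.1, "ax": 0, "ay": 0, "az": 0},
  ],
)

```text
time_s: 6.5
position: [0.4814, 0.3838, 0.0255]
tool_rot: [[0.114, -0.001, 0.993], [-0.993, -0.001, 0.114], [0.001, -1.0, -0.001]]
ft_force: [-0.5, 0.3, 0.9]
grip_width: 0.047
```

Emit:
jog_arm(
  rows=[
    {"hand": 0.55, "dx": 0.3, "dy": 0, "dz": 0, "ax": 0, "ay": 0, "az": 0},
    {"hand": 0.55, "dx": 0.3, "dy": 0, "dz": 0, "ax": 0, "ay": 0, "az": 0},
    {"hand": 0.55, "dx": 0.3, "dy": 0, "dz": 0, "ax": 0, "ay": 0, "az": 0},
    {"hand": 0.55, "dx": 0.3, "dy": 0, "dz": 0, "ax": 0, "ay": 0, "az": 0},
    {"hand": 0.55, "dx": 0.3, "dy": 0, "dz": 0, "ax": 0, "ay": 0, "az": 0},
  ],
)

```text
time_s: 6.92
position: [0.4836, 0.3693, 0.0271]
tool_rot: [[0.114, 0.001, 0.993], [-0.993, 0.0, 0.114], [-0.0, -1.0, 0.001]]
ft_force: [1.2, 0.0, 1.4]
grip_width: 0.047
```

Emit:
jog_arm(
  rows=[
    {"hand": 0.55, "dx": 0.3, "dy": 0, "dz": 0, "ax": 0, "ay": 0, "az": 0},
    {"hand": 0.55, "dx": 0.3, "dy": 0, "dz": 0, "ax": 0, "ay": 0, "az": 0},
    {"hand": 0.55, "dx": 0.3, "dy": 0, "dz": 0, "ax": 0, "ay": 0, "az": 0},
    {"hand": 0.55, "dx": 0.3, "dy": 0, "dz": 0, "ax": 0, "ay": 0, "az": 0},
    {"hand": 0.55, "dx": 0.3, "dy": 0, "dz": 0, "ax": 0, "ay": 0, "az": 0},
  ],
)

```text
time_s: 7.33
position: [0.485, 0.3547, 0.0266]
tool_rot: [[0.115, 0.0, 0.993], [-0.993, 0.0, 0.115], [-0.0, -1.0, 0.0]]
ft_force: [-0.8, 2.2, 0.9]
grip_width: 0.0472
```

Emit:
jog_arm(
  rows=[
    {"hand": 0.55, "dx": 0.3, "dy": 0, "dz": 0, "ax": 0, "ay": 0, "az": 0},
    {"hand": 0.55, "dx": 0.3, "dy": 0, "dz": 0, "ax": 0, "ay": 0, "az": 0},
    {"hand": 0.55, "dx": 0.3, "dy": 0, "dz": 0, "ax": 0, "ay": 0, "az": 0},
    {"hand": 0.55, "dx": 0.3, "dy": 0, "dz": 0, "ax": 0, "ay": 0, "az": 0},
    {"hand": 0.55, "dx": 0.3, "dy": 0, "dz": 0, "ax": 0, "ay": 0, "az": 0},
  ],
)

```text
time_s: 7.75
position: [0.4867, 0.3395, 0.0266]
tool_rot: [[0.115, 0.0, 0.993], [-0.993, 0.0, 0.115], [-0.0, -1.0, 0.0]]
ft_force: [-1.1, 3.3, 1.5]
grip_width: 0.0468
```

Emit:
jog_arm(
  rows=[
    {"hand": 0.55, "dx": 0.4, "dy": 0, "dz": 0, "ax": 0, "ay": 0, "az": 0},
    {"hand": 0.55, "dx": 0.4, "dy": 0, "dz": 0, "ax": 0, "ay": 0, "az": 0},
    {"hand": 0.55, "dx": 0.4, "dy": 0, "dz": 0, "ax": 0, "ay": 0, "az": 0},
    {"hand": 0.55, "dx": 0.4, "dy": 0, "dz": 0, "ax": 0, "ay": 0, "az": 0},
    {"hand": 0.55, "dx": 0.4, "dy": 0, "dz": 0, "ax": 0, "ay": 0, "az": 0},
  ],
)

```text
time_s: 8.17
position: [0.4892, 0.3195, 0.0266]
tool_rot: [[0.115, 0.0, 0.993], [-0.993, 0.0, 0.115], [-0.0, -1.0, 0.0]]
ft_force: [0.2, 2.1, 0.1]
grip_width: 0.0468
```

```bash
cat > look.py <<'E'
from h import *
from rig import status
import sys
k=sys.argv[1]
s=status.observe(); print(s["time_s"],s["position"],s["ft_force"])
a=imaging.get_image("top")[:,:,::-1]; b=imaging.get_image("side")[:,:,::-1]
cv2.imwrite(f"pics/top{k}.png",a); cv2.imwrite(f"pics/side{k}.png",b)
u=proj("top",[[s["position"][0],s["position"][1]-.07,.06]])[0].astype(int); v=proj("side",[[s["position"][0],s["position"][1]-.07,.06]])[0].astype(int)
def crop(im,c,r=60): 
    x=min(max(c[0]-r,0),640-2*r);y=min(max(c[1]-r,0),480-2*r); print(x,y); return cv2.resize(im[y:y+2*r,x:x+2*r],(400,400),interpolation=cv2.INTER_CUBIC)
cv2.imwrite(f"pics/c{k}.png",np.hstack([crop(a,u),crop(b,v)]))
E
python3 look.py 3
```

```text
8.1667 [0.48918018 0.31950893 0.02659582] [0.19358789 2.05763644 0.08501541]
177 192
351 200
```

View pics/c3.png

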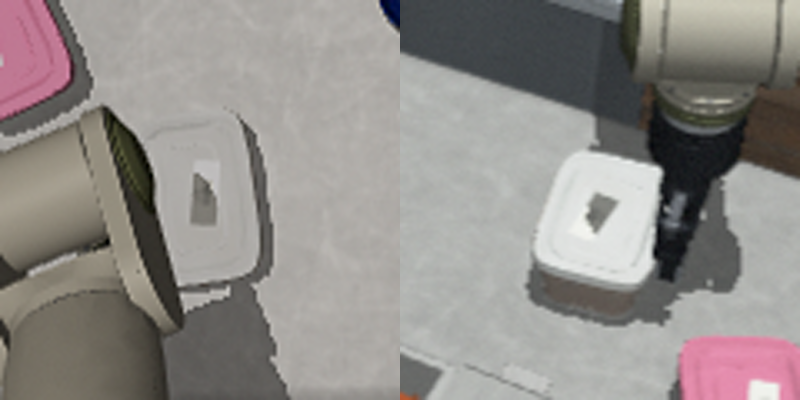

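```bash
cat > fit.py <<'E'
from h import *
def fit(obs,x0,sc=3.3333,h=0.,yaw=None):
    # obs: (cam,(x0,y0),axis,val,pts)
    def res(p):
        x,y=p[:2]; a=p[2] if yaw is None else yaw; o=[]
        for n,of,ax,v,L in obs:
            for q in L:
                P=ray(n,(of[0]+q[0]/sc-.5,of[1]+q[1]/sc-.5),.06+h)[:2]-[x,y]; c,s=np.cos(a),np.sin(a)
                o.append(((c*P[0]+s*P[1],-s*P[0]+c*P[1])[ax]-v)*1000)
        return np.array(o)
    s=least_squares(res,x0,loss='soft_l1',x_scale=[.01,.01,.1]); return s.x,res(s.x)
def rel(x,y,a=0):
    d=np.load("dock.npy"); c,s=np.cos(d[2]),np.sin(d[2]); v=np.array([x-d[0],y-d[1]]); return np.array([c*v[0]+s*v[1],-s*v[0]+c*v[1],np.degrees(a-d[2])])
E
python3 - <<'E'
from fit import *
T=(177,192);S=(351,200); sx=lambda L:[(a-400,b) for a,b in L]
o=[("top",T,0,.052,[(246,140),(254,190),(262,240)]),("top",T,1,.0745,[(175,121),(220,112)]),("top",T,1,-.0745,[(195,287),(240,280)])]
o2=[("side",S,0,.052,sx([(538,210),(550,185)])),("side",S,1,.0745,sx([(560,262),(630,281)])),("side",S,1,-.0745,sx([(600,152),(650,167)]))]
for q in(o,o2,o+o2):
    x,r=fit(q,[.495,.25,-1.46]); print(x,np.degrees(x[2]),rel(*x),np.round(r,1))
print(rel(.4892,.3195))
E
```

```text
[ 0.49156818  0.2567669  -1.4249245 ] -81.64215969165996 [-0.37138986 -0.00567236  2.00303409] [-0.1  0.   0.1 -3.6 -2.3  3.   2.5]
[ 0.49675678  0.25401849 -1.46444264] -83.90638240434616 [-0.36808403 -0.00081985 -0.26118862] [ 0.7 -0.7 -5.5 -4.6  4.   7.5]
[ 0.4935199   0.25616239 -1.43571782] -82.2605717491502 [-0.37057304 -0.00379955  1.38462203] [-1.5 -0.9 -0.3 -5.5 -3.8  1.   1.   3.7  1.4 -3.1 -0.6  6.3 11.1]
[-4.33999618e-01 -1.08237983e-03  8.36451938e+01]
```

Emit:
jog_arm(
  rows=[
    {"hand": 0.55, "dx": 0.5, "dy": 0, "dz": 0.01, "ax": 0, "ay": 0, "az": 0},
    {"hand": 0.55, "dx": 0.6, "dy": 0, "dz": 0.01, "ax": 0, "ay": 0, "az": 0},
    {"hand": 0.55, "dx": 0.6, "dy": 0, "dz": 0.01, "ax": 0, "ay": 0, "az": 0},
    {"hand": 0.55, "dx": 0.6, "dy": 0, "dz": 0.01, "ax": 0, "ay": 0, "az": 0},
    {"hand": 0.55, "dx": 0.6, "dy": 0, "dz": 0.01, "ax": 0, "ay": 0, "az": 0},
  ],
)

```text
time_s: 8.68
position: [0.4929, 0.2905, 0.0265]
tool_rot: [[0.115, -0.0, 0.993], [-0.993, -0.0, 0.115], [0.0, -1.0, -0.0]]
ft_force: [0.5, 1.4, -0.3]
grip_width: 0.0471
```

Emit:
jog_arm(
  rows=[
    {"hand": 0.55, "dx": 0.6, "dy": 0, "dz": 0.01, "ax": 0, "ay": 0, "az": 0},
    {"hand": 0.55, "dx": 0.6, "dy": 0, "dz": 0.01, "ax": 0, "ay": 0, "az": 0},
    {"hand": 0.55, "dx": 0.6, "dy": 0, "dz": 0.01, "ax": 0, "ay": 0, "az": 0},
    {"hand": 0.55, "dx": 0.6, "dy": 0, "dz": 0.01, "ax": 0, "ay": 0, "az": 0},
    {"hand": 0.55, "dx": 0.6, "dy": 0, "dz": 0.01, "ax": 0, "ay": 0, "az": 0},
  ],
)

```text
time_s: 9.1
position: [0.4968, 0.2608, 0.0265]
tool_rot: [[0.115, -0.0, 0.993], [-0.993, -0.0, 0.115], [0.0, -1.0, -0.0]]
ft_force: [0.2, 1.8, -0.0]
grip_width: 0.0473
```

Emit:
jog_arm(
  rows=[
    {"hand": 0.55, "dx": 0.6, "dy": 0, "dz": 0.01, "ax": 0, "ay": 0, "az": 0},
    {"hand": 0.55, "dx": 0.6, "dy": 0, "dz": 0.01, "ax": 0, "ay": 0, "az": 0},
    {"hand": 0.55, "dx": 0.6, "dy": 0, "dz": 0.01, "ax": 0, "ay": 0, "az": 0},
    {"hand": 0.55, "dx": 0.6, "dy": 0, "dz": 0.01, "ax": 0, "ay": 0, "az": 0},
    {"hand": 0.55, "dx": 0.6, "dy": 0, "dz": 0.01, "ax": 0, "ay": 0, "az": 0},
  ],
)

```text
time_s: 9.52
position: [0.5008, 0.2311, 0.0265]
tool_rot: [[0.115, -0.0, 0.993], [-0.993, -0.0, 0.115], [0.0, -1.0, -0.0]]
ft_force: [-0.9, 1.0, -0.7]
grip_width: 0.0468
```

Emit:
jog_arm(
  rows=[
    {"hand": 0.55, "dx": 0.6, "dy": 0, "dz": 0.01, "ax": 0, "ay": 0, "az": 0},
    {"hand": 0.55, "dx": 0.6, "dy": 0, "dz": 0.01, "ax": 0, "ay": 0, "az": 0},
    {"hand": 0.55, "dx": 0.6, "dy": 0, "dz": 0.01, "ax": 0, "ay": 0, "az": 0},
    {"hand": 0.55, "dx": 0.6, "dy": 0, "dz": 0.01, "ax": 0, "ay": 0, "az": 0},
    {"hand": 0.55, "dx": 0.6, "dy": 0, "dz": 0.01, "ax": 0, "ay": 0, "az": 0},
  ],
)

```text
time_s: 9.93
position: [0.5047, 0.2014, 0.0265]
tool_rot: [[0.115, -0.0, 0.993], [-0.993, -0.0, 0.115], [0.0, -1.0, -0.0]]
ft_force: [-0.8, 2.8, -0.6]
grip_width: 0.0471
```

Emit:
jog_arm(
  rows=[
    {"hand": 0.55, "dx": 0.6, "dy": 0, "dz": 0.01, "ax": 0, "ay": 0, "az": 0},
    {"hand": 0.55, "dx": 0.6, "dy": 0, "dz": 0.01, "ax": 0, "ay": 0, "az": 0},
    {"hand": 0.55, "dx": 0.6, "dy": 0, "dz": 0.01, "ax": 0, "ay": 0, "az": 0},
    {"hand": 0.55, "dx": 0.6, "dy": 0, "dz": 0.01, "ax": 0, "ay": 0, "az": 0},
    {"hand": 0.55, "dx": 0.4, "dy": 0, "dz": 0.01, "ax": 0, "ay": 0, "az": 0},
  ],
)

```text
time_s: 10.35
position: [0.5085, 0.1734, 0.0265]
tool_rot: [[0.114, -0.0, 0.993], [-0.993, -0.0, 0.114], [0.0, -1.0, -0.0]]
ft_force: [-0.5, 1.8, 0.3]
grip_width: 0.0474
```

```bash
python3 look.py 4
```

```text
10.35 [0.50845285 0.17342576 0.02651832] [-0.53935037  1.83594558  0.33527381]
228 185
301 189
```

View pics/c4.png

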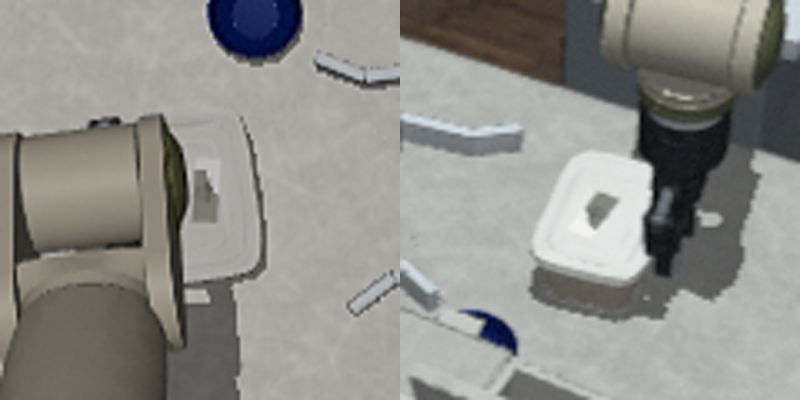

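```bash
python3 - <<'E'
from fit import *
T=(228,185);S=(301,189); sx=lambda L:[(a-400,b) for a,b in L]
o=[("top",T,0,.052,[(246,140),(254,190),(261,235)]),("top",T,1,.0745,[(190,121),(220,116)]),("top",T,1,-.0745,[(195,284),(240,279)])]
x,r=fit(o,[.495,.11,-1.46]); print(x,np.degrees(x[2]),rel(*x),np.round(r,1))
x,r=fit(o,[.495,.11],yaw=np.radians(-83.4)); print(x,rel(*x),np.round(r,1))
print(rel(.5085,.1734))
E
python3 - <<'E'
import cv2
t=cv2.imread('pics/top4.png')
cv2.imwrite('pics/c4b.png',cv2.resize(t[195:285,275:410],(810,540)[:2],interpolation=cv2.INTER_CUBIC)[:, :800])
E
```

```text
[ 0.50811439  0.11176226 -1.43789296] -82.38519786135527 [-0.22544478 -0.00527766  1.25999592] [-0.3  0.1  0.2 -4.9 -4.5  5.7  4.1]Traceback (most recent call last):
  File "<stdin>", line 5, in <module>
  File "fit.py", line 11, in fit
    s=least_squares(res,x0,loss='soft_l1',x_scale=[.01,.01,.1]); return s.x,res(s.x)
    return func(*args, **kwargs)
    x_scale = check_x_scale(x_scale, x0, method)
    raise ValueError("Inconsistent shapes between `x_scale` and `x0`.")
ValueError: Inconsistent shapes between `x_scale` and `x0`.
```

View pics/c4b.png

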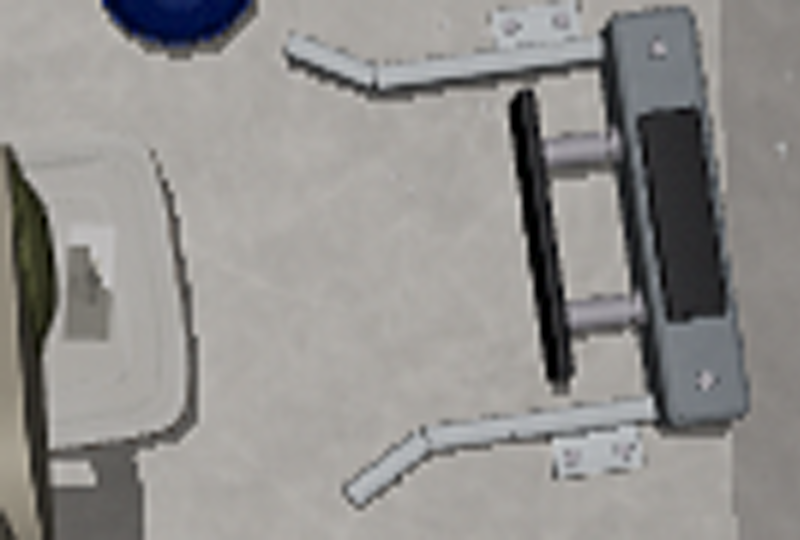

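Emit:
jog_arm(
  rows=[
    {"hand": 0.55, "dx": 0.4, "dy": 0, "dz": 0.03, "ax": 0, "ay": 0, "az": 0},
    {"hand": 0.55, "dx": 0.5, "dy": 0, "dz": 0.03, "ax": 0, "ay": 0, "az": 0},
    {"hand": 0.55, "dx": 0.5, "dy": 0, "dz": 0.03, "ax": 0, "ay": 0, "az": 0},
    {"hand": 0.55, "dx": 0.5, "dy": 0, "dz": 0.03, "ax": 0, "ay": 0, "az": 0},
    {"hand": 0.55, "dx": 0.5, "dy": 0, "dz": 0.03, "ax": 0, "ay": 0, "az": 0},
  ],
)

```text
time_s: 10.87
position: [0.5127, 0.15, 0.0265]
tool_rot: [[0.115, 0.0, 0.993], [-0.993, 0.0, 0.115], [-0.0, -1.0, 0.0]]
ft_force: [-0.5, 1.6, 0.0]
grip_width: 0.0473
```

Emit:
jog_arm(
  rows=[
    {"hand": 0.55, "dx": 0.5, "dy": 0, "dz": 0.03, "ax": 0, "ay": 0, "az": 0},
    {"hand": 0.55, "dx": 0.5, "dy": 0, "dz": 0.03, "ax": 0, "ay": 0, "az": 0},
    {"hand": 0.55, "dx": 0.5, "dy": 0, "dz": 0.03, "ax": 0, "ay": 0, "az": 0},
    {"hand": 0.55, "dx": 0.5, "dy": 0, "dz": 0.03, "ax": 0, "ay": 0, "az": 0},
    {"hand": 0.55, "dx": 0.5, "dy": 0, "dz": 0.03, "ax": 0, "ay": 0, "az": 0},
  ],
)

```text
time_s: 11.28
position: [0.517, 0.1254, 0.0265]
tool_rot: [[0.115, -0.0, 0.993], [-0.993, 0.0, 0.115], [-0.0, -1.0, -0.0]]
ft_force: [-0.5, 2.7, 0.2]
grip_width: 0.0471
```

```bash
python3 look.py 5; python3 - <<'E'
import cv2
t=cv2.imread('pics/top5.png')
cv2.imwrite('pics/c5b.png',cv2.resize(t[195:285,275:408],(798,540),interpolation=cv2.INTER_CUBIC))
E
```

```text
11.2833 [0.51701913 0.12535031 0.02651962] [-0.45255356  2.72638627  0.20877498]
245 181
284 186
```

View pics/c5b.png

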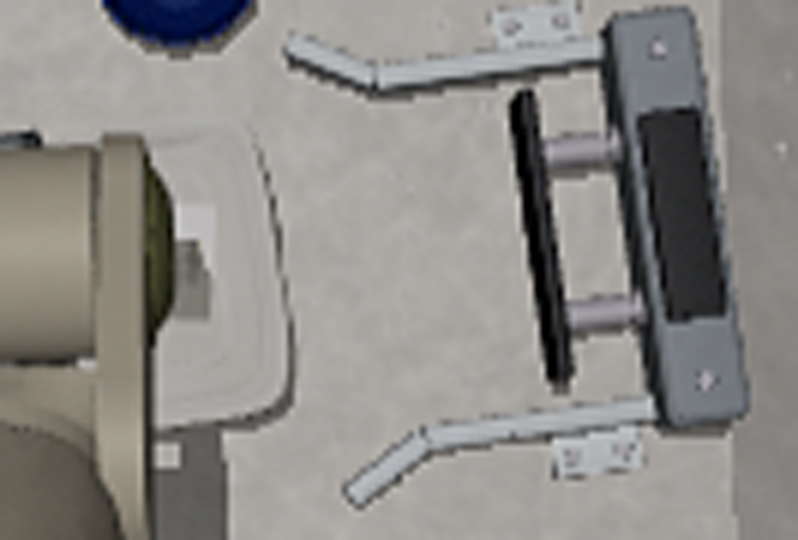

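View pics/c5.png

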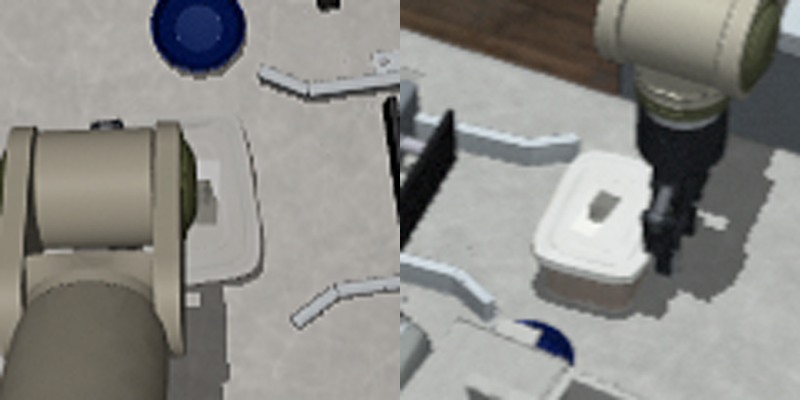

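Emit:
jog_arm(
  rows=[
    {"hand": 0.55, "dx": 0.4, "dy": 0, "dz": 0.04, "ax": 0, "ay": 0.2, "az": 0},
    {"hand": 0.55, "dx": 0.5, "dy": 0, "dz": 0.04, "ax": 0, "ay": 0.2, "az": 0},
    {"hand": 0.55, "dx": 0.5, "dy": 0, "dz": 0.04, "ax": 0, "ay": 0.2, "az": 0},
    {"hand": 0.55, "dx": 0.5, "dy": 0, "dz": 0.04, "ax": 0, "ay": 0.2, "az": 0},
    {"hand": 0.55, "dx": 0.5, "dy": 0, "dz": 0.04, "ax": 0, "ay": 0, "az": 0},
  ],
)

```text
time_s: 11.8
position: [0.5216, 0.1017, 0.0265]
tool_rot: [[0.1, -0.0, 0.995], [-0.995, 0.0, 0.1], [-0.0, -1.0, -0.0]]
ft_force: [-0.4, 1.2, 0.7]
grip_width: 0.047
```

Emit:
jog_arm(
  rows=[
    {"hand": 0.55, "dx": 0.5, "dy": 0, "dz": 0.04, "ax": 0, "ay": 0, "az": 0},
    {"hand": 0.55, "dx": 0.5, "dy": 0, "dz": 0.04, "ax": 0, "ay": 0, "az": 0},
    {"hand": 0.55, "dx": 0.5, "dy": 0, "dz": 0.04, "ax": 0, "ay": 0, "az": 0},
    {"hand": 0.55, "dx": 0.5, "dy": 0, "dz": 0.04, "ax": 0, "ay": 0, "az": 0},
    {"hand": 0.55, "dx": 0.5, "dy": 0, "dz": 0.04, "ax": 0, "ay": 0, "az": 0},
  ],
)

```text
time_s: 12.22
position: [0.5261, 0.077, 0.0265]
tool_rot: [[0.101, -0.0, 0.995], [-0.995, -0.0, 0.101], [-0.0, -1.0, -0.0]]
ft_force: [-1.2, 2.1, -0.2]
grip_width: 0.0467
```

Emit:
jog_arm(
  rows=[
    {"hand": 0.55, "dx": 0.5, "dy": 0, "dz": 0.02, "ax": 0, "ay": 0, "az": 0},
    {"hand": 0.55, "dx": 0.5, "dy": 0, "dz": 0.02, "ax": 0, "ay": 0, "az": 0},
    {"hand": 0.55, "dx": 0.5, "dy": 0, "dz": 0.02, "ax": 0, "ay": 0, "az": 0},
    {"hand": 0.55, "dx": 0.5, "dy": 0, "dz": 0.02, "ax": 0, "ay": 0, "az": 0},
    {"hand": 0.55, "dx": 0.5, "dy": 0, "dz": 0.02, "ax": 0, "ay": 0, "az": 0},
  ],
)

```text
time_s: 12.63
position: [0.5296, 0.0523, 0.0265]
tool_rot: [[0.101, -0.0, 0.995], [-0.995, -0.0, 0.101], [0.0, -1.0, -0.0]]
ft_force: [-1.2, 1.3, 0.0]
grip_width: 0.047
```

```bash
python3 look.py 6; python3 - <<'E'
import cv2
t=cv2.imread('pics/top6.png')
cv2.imwrite('pics/c6b.png',cv2.resize(t[195:285,275:408],(798,540),interpolation=cv2.INTER_CUBIC))
E
```

```text
12.6333 [0.52958584 0.05226603 0.02652562] [-1.24076879  1.2957571   0.03595387]
271 176
260 181
```

View pics/c6b.png

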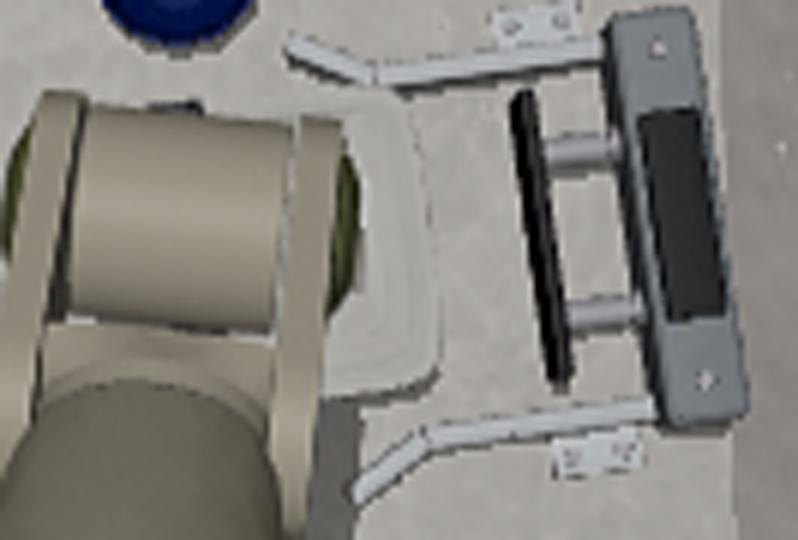

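View pics/c6.png

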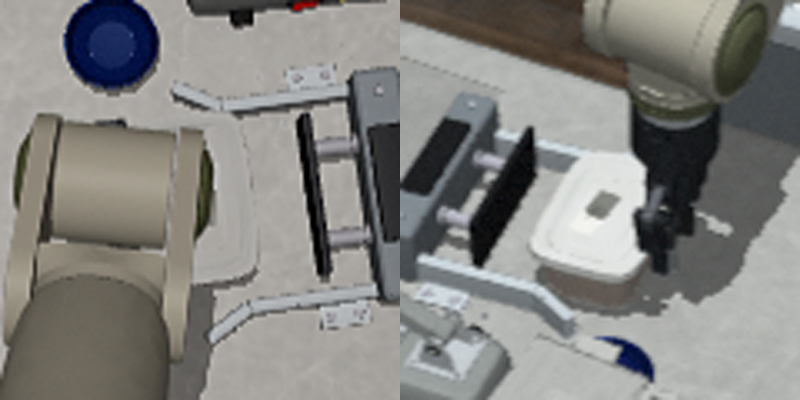

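```bash
python3 - <<'E'
from fit import *
T=(275,195)
# dock rail kinks/tub edges from c6b (scale 6)
o=[("top",T,0,.052,[(418,150),(428,220),(436,290),(440,340)]),("top",T,1,.0745,[(330,98),(380,92)]),("top",T,1,-.0745,[(340,399),(400,390)])]
x,r=fit(o,[.53,-.01,-1.46],sc=6.); print(x,np.degrees(x[2]),rel(*x),np.round(r,1))
for y,L in((.083,[(380,85),(480,76),(600,60)]),(-.083,[(430,436),(540,420),(650,405)])):
    for p in L: print(y,rel(*ray("top",(275+p[0]/6-.5,195+p[1]/6-.5),.028)[:2])[:2])
t=cv2.imread('pics/top6.png')[195:270,318:362]; t=cv2.convertScaleAbs(t,alpha=2.2,beta=-200)
cv2.imwrite('pics/c6c.png',cv2.resize(t,(352,600),interpolation=cv2.INTER_NEAREST))
E
```

```text
[ 0.53216916 -0.00865503 -1.48274584] -84.95507856396429 [-0.10310489  0.00530091 -1.30988478] [-0.6  0.4  0.5 -0.3 -3.3 -3.   2.7  3.8]
0.083 [-0.06271739  0.08331879]
0.083 [-0.01364444  0.08139266]
0.083 [0.04568739 0.08161558]
-0.083 [-0.06143292 -0.08942299]
-0.083 [-0.00750019 -0.08873081]
-0.083 [ 0.04646299 -0.08851722]
```

View pics/c6c.png

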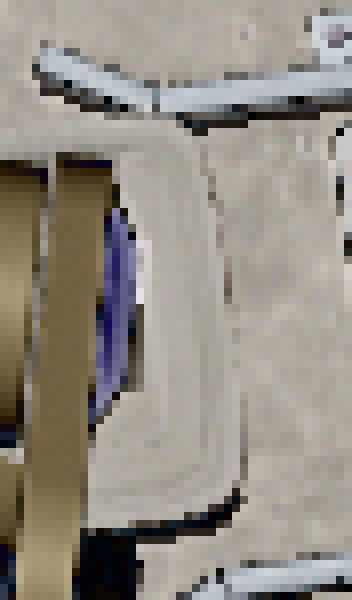

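Emit:
jog_arm(
  rows=[
    {"hand": 0.55, "dx": 0.3, "dy": 0, "dz": -0.06, "ax": 0, "ay": -0.2, "az": 0},
    {"hand": 0.55, "dx": 0.4, "dy": 0, "dz": -0.08, "ax": 0, "ay": -0.2, "az": 0},
    {"hand": 0.55, "dx": 0.4, "dy": 0, "dz": -0.08, "ax": 0, "ay": -0.2, "az": 0},
    {"hand": 0.55, "dx": 0.4, "dy": 0, "dz": -0.08, "ax": 0, "ay": 0, "az": 0},
    {"hand": 0.55, "dx": 0.4, "dy": 0, "dz": -0.08, "ax": 0, "ay": 0, "az": 0},
  ],
)

```text
time_s: 13.15
position: [0.5278, 0.0331, 0.0266]
tool_rot: [[0.111, 0.0, 0.994], [-0.994, -0.0, 0.111], [0.0, -1.0, 0.0]]
ft_force: [0.2, 2.6, -0.3]
grip_width: 0.0468
```

Emit:
jog_arm(
  rows=[
    {"hand": 0.55, "dx": 0.2, "dy": 0, "dz": -0.06, "ax": 0, "ay": 0, "az": 0},
    {"hand": 0.55, "dx": 0.2, "dy": 0, "dz": -0.06, "ax": 0, "ay": 0, "az": 0},
    {"hand": 0.55, "dx": 0.2, "dy": 0, "dz": -0.06, "ax": 0, "ay": 0, "az": 0},
    {"hand": 0.55, "dx": 0.2, "dy": 0, "dz": -0.06, "ax": 0, "ay": 0, "az": 0},
    {"hand": 0.55, "dx": 0.2, "dy": 0, "dz": -0.06, "ax": 0, "ay": 0, "az": 0},
  ],
)

```text
time_s: 13.57
position: [0.5259, 0.0231, 0.0265]
tool_rot: [[0.111, 0.0, 0.994], [-0.994, -0.0, 0.111], [0.0, -1.0, 0.0]]
ft_force: [0.9, 3.0, 1.3]
grip_width: 0.047
```

```bash
python3 look.py 7; python3 - <<'E'
import cv2
t=cv2.imread('pics/top7.png')[195:275,318:398]; t=cv2.convertScaleAbs(t,alpha=2.0,beta=-170)
cv2.imwrite('pics/c7c.png',cv2.resize(t,(600,600),interpolation=cv2.INTER_CUBIC))
E
```

```text
13.5667 [0.52590387 0.02305556 0.02651803] [0.89868186 3.03065214 1.34819666]
281 177
252 177
```

View pics/c7c.png

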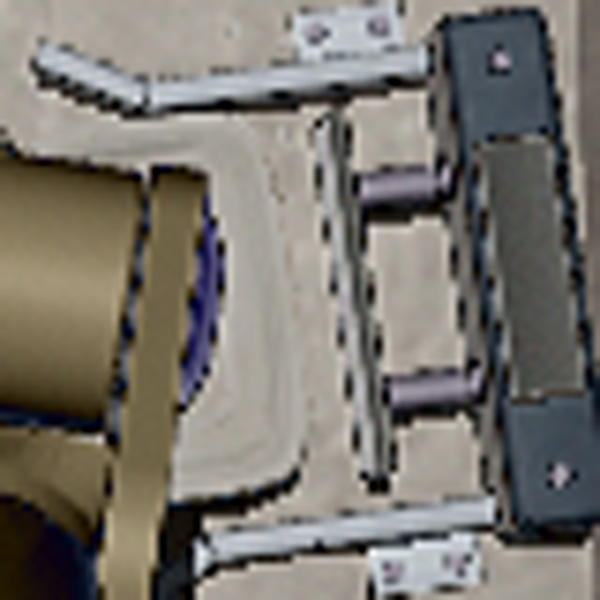

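Emit:
jog_arm(
  rows=[
    {"hand": 0.55, "dx": 0.3, "dy": 0, "dz": -0.06, "ax": 0, "ay": 0, "az": 0},
    {"hand": 0.55, "dx": 0.3, "dy": 0, "dz": -0.06, "ax": 0, "ay": 0, "az": 0},
    {"hand": 0.55, "dx": 0.3, "dy": 0, "dz": -0.06, "ax": 0, "ay": 0, "az": 0},
    {"hand": 0.55, "dx": 0.3, "dy": 0, "dz": -0.06, "ax": 0, "ay": 0, "az": 0},
    {"hand": 0.55, "dx": 0.3, "dy": 0, "dz": -0.06, "ax": 0, "ay": 0, "az": 0},
  ],
)

```text
time_s: 14.08
position: [0.5246, 0.0076, 0.0265]
tool_rot: [[0.111, 0.0, 0.994], [-0.994, -0.0, 0.111], [0.0, -1.0, 0.0]]
ft_force: [0.6, 2.2, 0.9]
grip_width: 0.0471
```

Emit:
jog_arm(
  rows=[
    {"hand": 0.55, "dx": 0.1, "dy": 0, "dz": 0, "ax": 0, "ay": 0, "az": 0},
    {"hand": 0.55, "dx": 0.1, "dy": 0, "dz": 0, "ax": 0, "ay": 0, "az": 0},
    {"hand": 0.55, "dx": 0.1, "dy": 0, "dz": 0, "ax": 0, "ay": 0, "az": 0},
    {"hand": 0.55, "dx": 0.1, "dy": 0, "dz": 0, "ax": 0, "ay": 0, "az": 0},
    {"hand": 0.55, "dx": 0.1, "dy": 0, "dz": 0, "ax": 0, "ay": 0, "az": 0},
  ],
)

```text
time_s: 14.5
position: [0.5251, 0.003, 0.0265]
tool_rot: [[0.111, -0.0, 0.994], [-0.994, 0.0, 0.111], [-0.0, -1.0, -0.0]]
ft_force: [-0.5, 1.9, 0.3]
grip_width: 0.0467
```

```bash
python3 look.py 8; python3 - <<'E'
import cv2
t=cv2.imread('pics/top8.png')[195:275,318:398]; t=cv2.convertScaleAbs(t,alpha=2.0,beta=-170)
cv2.imwrite('pics/c8c.png',cv2.resize(t,(600,600),interpolation=cv2.INTER_CUBIC))
E
```

```text
14.5 [0.52511506 0.00297772 0.02649055] [-0.53269694  1.94010522  0.3437547 ]
288 178
246 175
```

View pics/c8c.png

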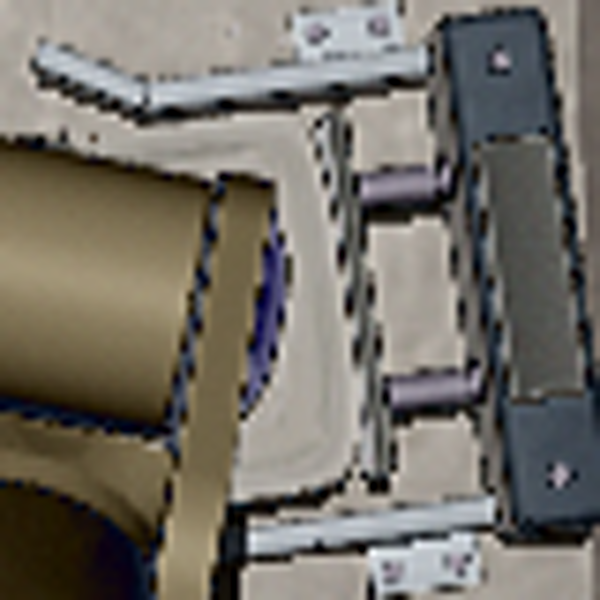

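View pics/c8.png

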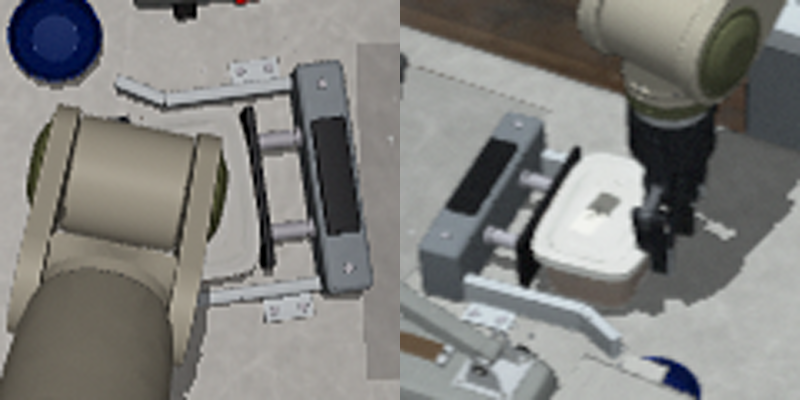

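Emit:
jog_arm(
  rows=[
    {"hand": 0.55, "dx": 0.06, "dy": 0, "dz": 0, "ax": 0, "ay": 0, "az": 0},
    {"hand": 0.55, "dx": 0.06, "dy": 0, "dz": 0, "ax": 0, "ay": 0, "az": 0},
    {"hand": 0.55, "dx": 0.06, "dy": 0, "dz": 0, "ax": 0, "ay": 0, "az": 0},
    {"hand": 0.55, "dx": 0.06, "dy": 0, "dz": 0, "ax": 0, "ay": 0, "az": 0},
    {"hand": 0.55, "dx": 0.06, "dy": 0, "dz": 0, "ax": 0, "ay": 0, "az": 0},
  ],
)

```text
time_s: 15.02
position: [0.5252, 0.0007, 0.0265]
tool_rot: [[0.111, -0.001, 0.994], [-0.994, 0.001, 0.111], [-0.001, -1.0, -0.0]]
ft_force: [-0.5, 7.1, 1.5]
grip_width: 0.0467
```

Emit:
jog_arm(
  rows=[
    {"hand": 0.55, "dx": 0.05, "dy": 0, "dz": 0, "ax": 0, "ay": 0, "az": 0},
    {"hand": 0.55, "dx": 0.05, "dy": 0, "dz": 0, "ax": 0, "ay": 0, "az": 0},
    {"hand": 0.55, "dx": 0.05, "dy": 0, "dz": 0, "ax": 0, "ay": 0, "az": 0},
    {"hand": 0.55, "dx": 0.05, "dy": 0, "dz": 0, "ax": 0, "ay": 0, "az": 0},
    {"hand": 0.55, "dx": 0.05, "dy": 0, "dz": 0, "ax": 0, "ay": 0, "az": 0},
  ],
)

```text
time_s: 15.43
position: [0.5255, -0.0016, 0.0265]
tool_rot: [[0.111, -0.001, 0.994], [-0.994, 0.001, 0.111], [-0.001, -1.0, -0.0]]
ft_force: [-0.3, 7.3, 0.9]
grip_width: 0.0471
```

Emit:
jog_arm(
  rows=[
    {"hand": 0.55, "dx": 0.05, "dy": 0, "dz": 0, "ax": 0, "ay": 0, "az": 0},
    {"hand": 0.55, "dx": 0.05, "dy": 0, "dz": 0, "ax": 0, "ay": 0, "az": 0},
    {"hand": 0.55, "dx": 0.05, "dy": 0, "dz": 0, "ax": 0, "ay": 0, "az": 0},
    {"hand": 0.55, "dx": 0.05, "dy": 0, "dz": 0, "ax": 0, "ay": 0, "az": 0},
    {"hand": 0.55, "dx": 0.05, "dy": 0, "dz": 0, "ax": 0, "ay": 0, "az": 0},
  ],
)

```text
time_s: 15.85
position: [0.5257, -0.0039, 0.0265]
tool_rot: [[0.111, -0.001, 0.994], [-0.994, 0.002, 0.111], [-0.002, -1.0, -0.001]]
ft_force: [0.2, 9.6, 2.2]
grip_width: 0.0474
```

Emit:
jog_arm(
  rows=[
    {"hand": 0.55, "dx": 0.05, "dy": 0, "dz": 0, "ax": 0, "ay": 0, "az": 0},
    {"hand": 0.55, "dx": 0.05, "dy": 0, "dz": 0, "ax": 0, "ay": 0, "az": 0},
    {"hand": 0.55, "dx": 0.05, "dy": 0, "dz": 0, "ax": 0, "ay": 0, "az": 0},
    {"hand": 0.55, "dx": 0.05, "dy": 0, "dz": 0, "ax": 0, "ay": 0, "az": 0},
    {"hand": 0.55, "dx": 0.05, "dy": 0, "dz": 0, "ax": 0, "ay": 0, "az": 0},
  ],
)

```text
time_s: 16.27
position: [0.526, -0.0062, 0.0265]
tool_rot: [[0.111, -0.001, 0.994], [-0.994, 0.002, 0.111], [-0.002, -1.0, -0.001]]
ft_force: [0.3, 9.6, 1.4]
grip_width: 0.0469
```

Emit:
jog_arm(
  rows=[
    {"hand": 0.55, "dx": 0.05, "dy": 0, "dz": 0, "ax": 0, "ay": 0, "az": 0},
    {"hand": 0.55, "dx": 0.05, "dy": 0, "dz": 0, "ax": 0, "ay": 0, "az": 0},
    {"hand": 0.55, "dx": 0.05, "dy": 0, "dz": 0, "ax": 0, "ay": 0, "az": 0},
    {"hand": 0.55, "dx": 0.05, "dy": 0, "dz": 0, "ax": 0, "ay": 0, "az": 0},
    {"hand": 0.55, "dx": 0.05, "dy": 0, "dz": 0, "ax": 0, "ay": 0, "az": 0},
  ],
)

```text
time_s: 16.68
position: [0.5262, -0.0085, 0.0265]
tool_rot: [[0.111, -0.001, 0.994], [-0.994, 0.002, 0.111], [-0.002, -1.0, -0.001]]
ft_force: [0.1, 10.8, 1.4]
grip_width: 0.0468
```

Emit:
jog_arm(
  rows=[
    {"hand": 0.55, "dx": 0.05, "dy": 0, "dz": 0, "ax": 0, "ay": 0, "az": 0},
    {"hand": 0.55, "dx": 0.05, "dy": 0, "dz": 0, "ax": 0, "ay": 0, "az": 0},
    {"hand": 0.55, "dx": 0.05, "dy": 0, "dz": 0, "ax": 0, "ay": 0, "az": 0},
    {"hand": 0.55, "dx": 0.05, "dy": 0, "dz": 0, "ax": 0, "ay": 0, "az": 0},
    {"hand": 0.55, "dx": 0.05, "dy": 0, "dz": 0, "ax": 0, "ay": 0, "az": 0},
  ],
)

```text
time_s: 17.1
position: [0.5264, -0.0109, 0.0265]
tool_rot: [[0.111, -0.001, 0.994], [-0.994, 0.002, 0.111], [-0.003, -1.0, -0.001]]
ft_force: [0.1, 11.1, 2.8]
grip_width: 0.0468
```

Emit:
jog_arm(
  rows=[
    {"hand": 0.55, "dx": 0.05, "dy": 0, "dz": 0, "ax": 0, "ay": 0, "az": 0},
    {"hand": 0.55, "dx": 0.05, "dy": 0, "dz": 0, "ax": 0, "ay": 0, "az": 0},
    {"hand": 0.55, "dx": 0, "dy": 0, "dz": 0, "ax": 0, "ay": 0, "az": 0},
    {"hand": 0.55, "dx": 0, "dy": 0, "dz": 0, "ax": 0, "ay": 0, "az": 0},
    {"hand": 0.55, "dx": 0, "dy": 0, "dz": 0, "ax": 0, "ay": 0, "az": 0},
  ],
)

```text
time_s: 17.52
position: [0.5265, -0.0118, 0.0265]
tool_rot: [[0.111, -0.001, 0.994], [-0.994, 0.002, 0.111], [-0.003, -1.0, -0.001]]
ft_force: [0.2, 11.9, 2.3]
grip_width: 0.0469
```

Emit:
jog_arm(
  rows=[
    {"hand": 0.55, "dx": 0, "dy": 0, "dz": 0, "ax": 0, "ay": 0, "az": 0},
    {"hand": 0.55, "dx": 0, "dy": 0, "dz": 0, "ax": 0, "ay": 0, "az": 0},
    {"hand": 0.55, "dx": 0, "dy": 0, "dz": 0, "ax": 0, "ay": 0, "az": 0},
    {"hand": 0.55, "dx": 0, "dy": 0, "dz": 0, "ax": 0, "ay": 0, "az": 0},
    {"hand": 0.55, "dx": 0, "dy": 0, "dz": 0, "ax": 0, "ay": 0, "az": 0},
  ],
)

```text
time_s: 17.93
position: [0.5265, -0.0118, 0.0264]
tool_rot: [[0.111, -0.001, 0.994], [-0.994, 0.002, 0.111], [-0.002, -1.0, -0.001]]
ft_force: [-0.6, 11.6, 2.2]
grip_width: 0.0467
```

```bash
python3 look.py 9; python3 -c "
from rig import status
print(status.observe()['ft_force'])"
```

```text
17.9333 [ 0.52652197 -0.01183314  0.02644685] [-0.55431679 11.55534931  2.18822146]
293 177
241 174
[-0.1384076  11.83313938  1.73263335]
```

View pics/c9.png

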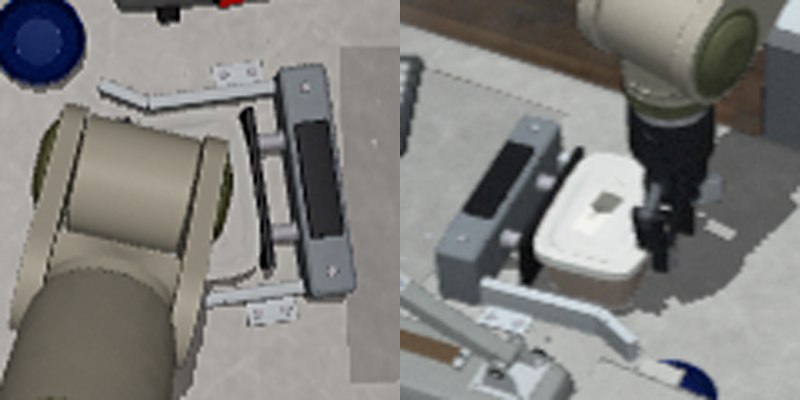

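Emit:
jog_arm(
  rows=[
    {"hand": 0.55, "dx": 0, "dy": 0, "dz": 0, "ax": 0, "ay": 0, "az": 0},
    {"hand": 0.55, "dx": 0, "dy": 0, "dz": 0, "ax": 0, "ay": 0, "az": 0},
    {"hand": 0.55, "dx": 0, "dy": 0, "dz": 0, "ax": 0, "ay": 0, "az": 0},
    {"hand": 0.55, "dx": 0, "dy": 0, "dz": 0, "ax": 0, "ay": 0, "az": 0},
    {"hand": 0.55, "dx": 0, "dy": 0, "dz": 0, "ax": 0, "ay": 0, "az": 0},
  ],
)

```text
time_s: 18.45
position: [0.5265, -0.0118, 0.0264]
tool_rot: [[0.112, -0.001, 0.994], [-0.994, 0.002, 0.112], [-0.002, -1.0, -0.001]]
ft_force: [-0.1, 12.1, 1.7]
grip_width: 0.047
```

Emit:
jog_arm(
  rows=[
    {"hand": 0.55, "dx": 0, "dy": 0, "dz": 0, "ax": 0, "ay": 0, "az": 0},
    {"hand": 0.55, "dx": 0, "dy": 0, "dz": 0, "ax": 0, "ay": 0, "az": 0},
    {"hand": 0.55, "dx": 0, "dy": 0, "dz": 0, "ax": 0, "ay": 0, "az": 0},
    {"hand": 0.55, "dx": 0, "dy": 0, "dz": 0, "ax": 0, "ay": 0, "az": 0},
    {"hand": 0.55, "dx": 0, "dy": 0, "dz": 0, "ax": 0, "ay": 0, "az": 0},
  ],
)

```text
time_s: 18.87
position: [0.5265, -0.0119, 0.0265]
tool_rot: [[0.111, -0.001, 0.994], [-0.994, 0.002, 0.111], [-0.002, -1.0, -0.001]]
ft_force: [-0.2, 11.7, 1.8]
grip_width: 0.0471
```

Emit:
jog_arm(
  rows=[
    {"hand": 0.55, "dx": 0, "dy": 0, "dz": 0, "ax": 0, "ay": 0, "az": 0},
    {"hand": 0.55, "dx": 0, "dy": 0, "dz": 0, "ax": 0, "ay": 0, "az": 0},
    {"hand": 0.55, "dx": 0, "dy": 0, "dz": 0, "ax": 0, "ay": 0, "az": 0},
    {"hand": 0.55, "dx": 0, "dy": 0, "dz": 0, "ax": 0, "ay": 0, "az": 0},
    {"hand": 0.55, "dx": 0, "dy": 0, "dz": 0, "ax": 0, "ay": 0, "az": 0},
  ],
)

```text
time_s: 19.28
position: [0.5265, -0.0118, 0.0265]
tool_rot: [[0.111, -0.001, 0.994], [-0.994, 0.002, 0.111], [-0.002, -1.0, -0.001]]
ft_force: [-1.0, 12.3, 2.7]
grip_width: 0.047
```

Emit:
jog_arm(
  rows=[
    {"hand": 0.55, "dx": -0.05, "dy": 0, "dz": 0, "ax": 0, "ay": 0, "az": 0},
    {"hand": 0.55, "dx": -0.05, "dy": 0, "dz": 0, "ax": 0, "ay": 0, "az": 0},
    {"hand": 0.55, "dx": -0.05, "dy": 0, "dz": 0, "ax": 0, "ay": 0, "az": 0},
    {"hand": 0.55, "dx": -0.05, "dy": 0, "dz": 0, "ax": 0, "ay": 0, "az": 0},
    {"hand": 0.55, "dx": -0.05, "dy": 0, "dz": 0, "ax": 0, "ay": 0, "az": 0},
  ],
)

```text
time_s: 19.7
position: [0.5266, -0.0104, 0.0265]
tool_rot: [[0.111, -0.0, 0.994], [-0.994, 0.001, 0.111], [-0.001, -1.0, -0.0]]
ft_force: [-0.0, 5.3, 1.0]
grip_width: 0.0467
```

Held steady for about 2 s. Now I'm easing off slowly, so the tub follows the plate back without a jump.

Emit:
jog_arm(
  rows=[
    {"hand": 0.55, "dx": -0.05, "dy": 0, "dz": 0, "ax": 0, "ay": 0, "az": 0},
    {"hand": 0.55, "dx": -0.05, "dy": 0, "dz": 0, "ax": 0, "ay": 0, "az": 0},
    {"hand": 0.55, "dx": -0.05, "dy": 0, "dz": 0, "ax": 0, "ay": 0, "az": 0},
    {"hand": 0.55, "dx": -0.05, "dy": 0, "dz": 0, "ax": 0, "ay": 0, "az": 0},
    {"hand": 0.55, "dx": -0.05, "dy": 0, "dz": 0, "ax": 0, "ay": 0, "az": 0},
  ],
)

```text
time_s: 20.12
position: [0.5264, -0.0084, 0.0265]
tool_rot: [[0.111, -0.0, 0.994], [-0.994, 0.0, 0.111], [-0.0, -1.0, -0.0]]
ft_force: [-0.9, 5.5, 0.4]
grip_width: 0.047
```

Emit:
jog_arm(
  rows=[
    {"hand": 0.55, "dx": -0.05, "dy": 0, "dz": 0, "ax": 0, "ay": 0, "az": 0},
    {"hand": 0.55, "dx": -0.05, "dy": 0, "dz": 0, "ax": 0, "ay": 0, "az": 0},
    {"hand": 0.55, "dx": -0.05, "dy": 0, "dz": 0, "ax": 0, "ay": 0, "az": 0},
    {"hand": 0.55, "dx": -0.05, "dy": 0, "dz": 0, "ax": 0, "ay": 0, "az": 0},
    {"hand": 0.55, "dx": -0.05, "dy": 0, "dz": 0, "ax": 0, "ay": 0, "az": 0},
  ],
)

```text
time_s: 20.53
position: [0.5262, -0.006, 0.0265]
tool_rot: [[0.111, 0.0, 0.994], [-0.994, -0.0, 0.111], [0.0, -1.0, 0.0]]
ft_force: [0.3, 3.9, -0.8]
grip_width: 0.0467
```

Emit:
jog_arm(
  rows=[
    {"hand": 0.55, "dx": -0.05, "dy": 0, "dz": 0, "ax": 0, "ay": 0, "az": 0},
    {"hand": 0.55, "dx": -0.05, "dy": 0, "dz": 0, "ax": 0, "ay": 0, "az": 0},
    {"hand": 0.55, "dx": -0.05, "dy": 0, "dz": 0, "ax": 0, "ay": 0, "az": 0},
    {"hand": 0.55, "dx": -0.05, "dy": 0, "dz": 0, "ax": 0, "ay": 0, "az": 0},
    {"hand": 0.55, "dx": -0.05, "dy": 0, "dz": 0, "ax": 0, "ay": 0, "az": 0},
  ],
)

```text
time_s: 20.95
position: [0.5259, -0.0035, 0.0265]
tool_rot: [[0.111, 0.0, 0.994], [-0.994, -0.0, 0.111], [0.0, -1.0, -0.0]]
ft_force: [-0.3, 3.3, -0.1]
grip_width: 0.0469
```

Emit:
jog_arm(
  rows=[
    {"hand": 0.55, "dx": -0.05, "dy": 0, "dz": 0, "ax": 0, "ay": 0, "az": 0},
    {"hand": 0.55, "dx": -0.05, "dy": 0, "dz": 0, "ax": 0, "ay": 0, "az": 0},
    {"hand": 0.55, "dx": -0.05, "dy": 0, "dz": 0, "ax": 0, "ay": 0, "az": 0},
    {"hand": 0.55, "dx": -0.05, "dy": 0, "dz": 0, "ax": 0, "ay": 0, "az": 0},
    {"hand": 0.55, "dx": -0.05, "dy": 0, "dz": 0, "ax": 0, "ay": 0, "az": 0},
  ],
)

```text
time_s: 21.37
position: [0.5256, -0.001, 0.0265]
tool_rot: [[0.111, 0.0, 0.994], [-0.994, -0.0, 0.111], [0.0, -1.0, 0.0]]
ft_force: [-1.9, 2.2, 0.2]
grip_width: 0.0472
```

Emit:
jog_arm(
  rows=[
    {"hand": 0.55, "dx": -0.05, "dy": 0, "dz": 0, "ax": 0, "ay": 0, "az": 0},
    {"hand": 0.55, "dx": -0.05, "dy": 0, "dz": 0, "ax": 0, "ay": 0, "az": 0},
    {"hand": 0.55, "dx": -0.05, "dy": 0, "dz": 0, "ax": 0, "ay": 0, "az": 0},
    {"hand": 0.55, "dx": -0.05, "dy": 0, "dz": 0, "ax": 0, "ay": 0, "az": 0},
    {"hand": 0.55, "dx": -0.05, "dy": 0, "dz": 0, "ax": 0, "ay": 0, "az": 0},
  ],
)

```text
time_s: 21.78
position: [0.5254, 0.0014, 0.0265]
tool_rot: [[0.111, 0.0, 0.994], [-0.994, -0.0, 0.111], [0.0, -1.0, 0.0]]
ft_force: [-0.2, 1.1, -0.3]
grip_width: 0.047
```

Emit:
jog_arm(
  rows=[
    {"hand": 0.55, "dx": -0.05, "dy": 0, "dz": 0, "ax": 0, "ay": 0, "az": 0},
    {"hand": 0.55, "dx": -0.05, "dy": 0, "dz": 0, "ax": 0, "ay": 0, "az": 0},
    {"hand": 0.55, "dx": -0.05, "dy": 0, "dz": 0, "ax": 0, "ay": 0, "az": 0},
    {"hand": 0.55, "dx": -0.05, "dy": 0, "dz": 0, "ax": 0, "ay": 0, "az": 0},
    {"hand": 0.55, "dx": -0.05, "dy": 0, "dz": 0, "ax": 0, "ay": 0, "az": 0},
  ],
)

```text
time_s: 22.2
position: [0.5252, 0.0039, 0.0266]
tool_rot: [[0.111, 0.0, 0.994], [-0.994, -0.0, 0.111], [0.0, -1.0, 0.0]]
ft_force: [0.4, -0.1, 0.8]
grip_width: 0.047
```

Emit:
jog_arm(
  rows=[
    {"hand": 0.55, "dx": -0.2, "dy": 0, "dz": 0, "ax": 0, "ay": 0, "az": 0},
    {"hand": 0.55, "dx": -0.4, "dy": 0, "dz": 0, "ax": 0, "ay": 0, "az": 0},
    {"hand": 0.55, "dx": -1, "dy": 0, "dz": 0, "ax": 0, "ay": 0, "az": 0},
    {"hand": 0.55, "dx": -1.5, "dy": 0, "dz": 0, "ax": 0, "ay": 0, "az": 0},
    {"hand": 0.55, "dx": -1.5, "dy": 0, "dz": 0, "ax": 0, "ay": 0, "az": 0},
  ],
)

```text
time_s: 22.62
position: [0.5197, 0.0507, 0.0265]
tool_rot: [[0.111, -0.0, 0.994], [-0.994, 0.0, 0.111], [-0.0, -1.0, -0.0]]
ft_force: [0.6, 0.7, 0.6]
grip_width: 0.0476
```

Emit:
jog_arm(
  rows=[
    {"hand": 0.55, "dx": -1.5, "dy": 0, "dz": 0, "ax": 0, "ay": 0, "az": 0},
    {"hand": 0.55, "dx": -1, "dy": -2, "dz": 0, "ax": 0, "ay": 0, "az": 0},
    {"hand": 0.55, "dx": -2, "dy": -3, "dz": 0, "ax": 0, "ay": 0, "az": 0},
    {"hand": 0.55, "dx": -3, "dy": -3, "dz": 0, "ax": 0, "ay": 0, "az": 0},
    {"hand": 0.55, "dx": -3, "dy": -3, "dz": 0, "ax": 0, "ay": 0, "az": 0},
  ],
)

```text
time_s: 23.03
position: [0.5076, 0.1545, 0.1368]
tool_rot: [[0.11, -0.001, 0.994], [-0.994, 0.0, 0.11], [-0.0, -1.0, -0.001]]
ft_force: [-0.1, 0.9, -0.2]
grip_width: 0.0467
```

Emit:
jog_arm(
  rows=[
    {"hand": 0.55, "dx": -3, "dy": -1, "dz": 0, "ax": 0, "ay": 0, "az": 0},
    {"hand": 0.55, "dx": -3, "dy": 0, "dz": 0, "ax": 0, "ay": 0, "az": 0},
    {"hand": 0.55, "dx": -3, "dy": 0, "dz": 0, "ax": 0, "ay": 0, "az": 0},
    {"hand": 0.55, "dx": -2, "dy": 0, "dz": 0, "ax": 0, "ay": 0, "az": 0},
    {"hand": 0.55, "dx": 0, "dy": 0, "dz": 0, "ax": 0, "ay": 0, "az": 0},
  ],
)

```text
time_s: 23.45
position: [0.4947, 0.2661, 0.1454]
tool_rot: [[0.115, -0.0, 0.993], [-0.993, 0.001, 0.115], [-0.001, -1.0, 0.0]]
ft_force: [-0.7, 0.1, 0.4]
grip_width: 0.047
```

```bash
python3 - <<'E'
from h import *
from rig import status
s=status.observe(); print(s["time_s"],s["position"],s["ft_force"])
a=imaging.get_image("top")[:,:,::-1]; b=imaging.get_image("side")[:,:,::-1]
cv2.imwrite("pics/top10.png",a); cv2.imwrite("pics/side10.png",b)
cv2.imwrite("pics/c10a.png",cv2.resize(a[175:275,290:410],(720,600),interpolation=cv2.INTER_CUBIC))
cv2.imwrite("pics/c10b.png",cv2.resize(b[180:300,220:380],(800,600),interpolation=cv2.INTER_CUBIC))
E
```

```text
23.45 [0.49472698 0.26611649 0.14543214] [-0.72792324  0.08570774  0.36500486]
```

View pics/c10a.png

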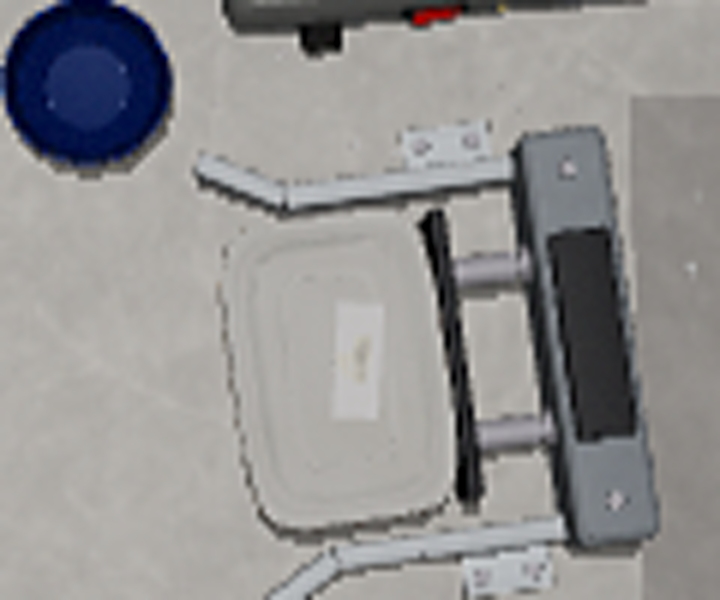

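View pics/c10b.png

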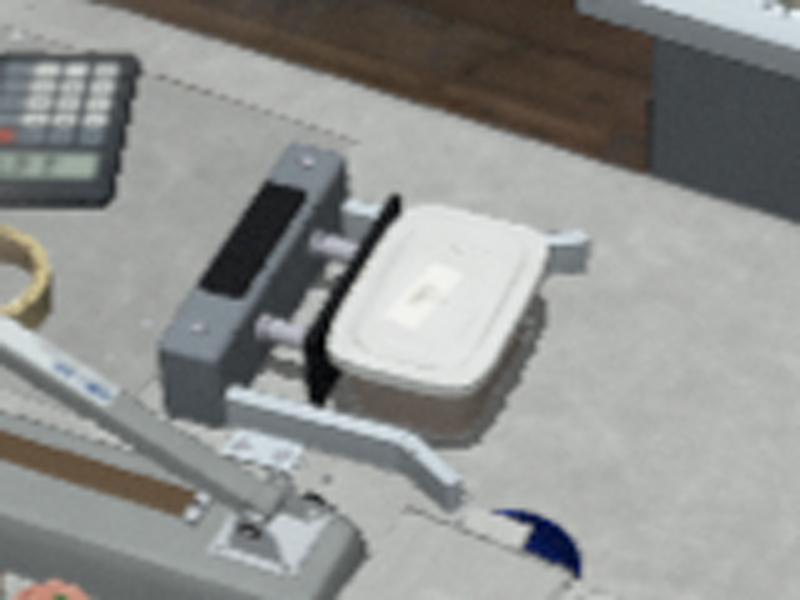

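View pics/top10.png

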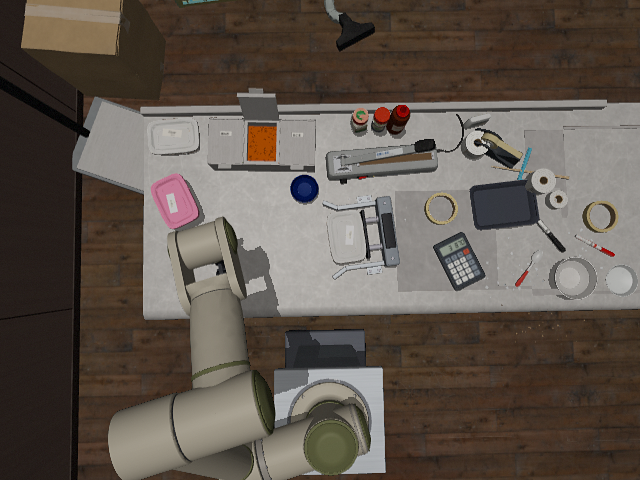

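The top view shows the tub in the bay, its front edge at crop x 420-450 against the plate and parallel to it. The side view shows no gap under the lid. The dish (304,189), tape (440,208) and calculator (459,261) are where they started. Handing in.

```bash
python3 -c "
from rig import job
print(job.close_job())"
```

```text
the job is handed in; nothing more can be done
None
```

The job is handed in at about 23.5 s on the robot's clock, with nothing left undone that I know of; the hand-in reports no verdict.

- **Lid:** I pressed it with shut fingers until it stopped hard. The tip read 60.0 mm high at 12.8 N, which is the shut height. No gap shows in the last side view.
- **Push:** I pushed the tub with both fingers on its long side. It drifted off the bay's centreline on the way in, and I over-corrected once (up to about 9 mm by my estimate). I brought it back before it reached the plate.
- **Stamp:** The wrist held 11.6–12.3 N for about 2 s. Taking off sliding friction of about 2 to 3 N, the plate felt roughly 9.5 N. This is estimated from the wrist force, not measured at the plate.
- **Release:** I eased off slowly and the plate came back to rest with the tub following.
- **Last checks:** In the pictures the tub is square and close to the plate, with its lid shut. The dish, tape roll and calculator are where they started, and the arm is clear of everything.
- **Disagreements:** The two cameras differed by up to about 2° and 6 mm on the dock's pose. The tub's edges also appeared 6 to 10 mm too narrow in the top view. I steered mainly by comparing tub and rails in the top view.

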